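# Load the fuller reagent cartridge into the dock

## Robot

A 7-joint arm with a two-finger parallel gripper is mounted at the origin on a cart in front of the work surface, level with it; the furniture and walls round the work are solid. World frame = base frame: x ahead of the robot, y to its left, z up, the work surface at z = 0. Lengths are in m, angles in degrees, forces in N, time in s.
With the tool pointing down it reaches from about 0.425 to 0.875 m from the base axis. Payload 9.9 kg.
Tool frame: the origin (TCP) lies on the centre line of the jaws, within the pads' length; the fingertips stand 11 mm ahead of it and the grasp point (between the pads) lies 8 mm behind it; z points along the fingers, x is the direction in which the jaws open and shut, and the axes are right-handed (so a half turn about z gives the same grasp; the last joint's range is limited). The gripper opens to 85 mm and grips with 20 to 120 N. Pads are 22 mm wide; open, the fingers measure 114 mm over their backs; the gripper's body (76 mm by 85 mm) begins 54 mm behind the grasp point. The pads swing forward as they close: fully open they stand 13 mm farther back than shut.
Start: joints at [58.74, 32.985, 1.427, 82.34, -0.859, 64.687, -3.237], TCP at [0.301, -0.604, 0.242] pointing down, gripper open.
Joint ranges: [-157.87, 157.87], [-19.46, 123.44], [-87.15, 90], [11.01, 140.99], [-62.26, 242.26], [9.8, 113.94], [-161.44, 161.44]. Speed limits (degrees/s): [127.2, 127.2, 172.46, 172.46, 180, 180, 180].

## Interface

Orientations are given as a 3x3 rotation matrix whose columns are the frame's x, y, z axes.
In Python, from bench import bot gives the robot as it stands.
- The arm moves only by the tool step_arm, never from a script. Its argument "moves" is text: rows parted by semicolons, each of 7 numbers parted by spaces: the shift along the tool's x, y, z as a fraction of full scale, then the turn, a rotation vector about the tool's x, y, z as a fraction of full scale, then the closure, from 0 (fully open) to 1 (shut). In form: dx dy dz rx ry rz grip; .... A call has 1 to 5 rows; each row shifts and turns the commanded pose from where the row before left it, along the tool's axes as they then stand; what a row does not reach is not made up. Full scale, the value 1, is 0.03 m for a shift and 0.08 rad for a turn. A row lasts 1/10 s, in which the tool goes at most 50 mm and 8.59 degrees, less where a joint would pass 70% of its speed; a pose out of reach is approached as far as the arm can. A call with a number of a shift or a turn outside -1 to 1 is refused whole. A call with a gripper value outside its range is refused whole. The fingers move at their own pace and stop on an object; "force" is the grip in N (left out, the last holds). Time passes only in rows, so rows that do not move let the fingers close. It gives the time, the measured TCP pose, the force and the opening at its end, in the units of the state.
- bot.get_state(): the state, without advancing time (a new reading comes with each control period).
- bot.capture(name): name is "scene" or "top" or "wrist"; returns (picture, depth): 480x640x3 uint8, blue, green, red; 480x640 float32, m along the optical axis (not along the pixel's ray), 0 where there is no reading.
- bot.camera_params(name): a dict with "K" (3x3 intrinsics, pixels), "rvec" (rotation vector, rad) and "tvec" (3), from world to camera coordinates, as OpenCV has them; the wrist camera has in their place "hand_eye" (4x4, takes a point from camera to tool coordinates, whose origin is the TCP and whose axes are the tool frame's). Camera axes: x right, y down, z forward; pixel columns grow to the right and rows downward; lengths in m; the calibration is good to about 2 mm. A picture is of the moment at which its call begins: read the wrist's pose just before it. camera_params takes no time and is no camera call.
- bot.finish_job(): hands the job in, once; it reports no verdict.
Trained networks look in the newest picture that a camera, given by its name, has taken for a name from the list of things; names that differ only in an ending like _2 or _b are one class to them, and where a whole thing is asked for, a point or a joint stands for the part that bears it (a point fixed in the world has none). Each returns a list of dicts, best first, with "conf" (0 to 1); they miss things now and then, are a little off and sometimes report something else, mostly with a low value. They report only what shows in the picture. A call takes as long as a camera call. They do not tell look-alikes from the thing itself.
- bot.find_in(camera, thing): "bbox" ([left, top, width, height] in pixels, round what is visible of it).
- bot.mark_of(camera, thing): "at" ([column, row] in pixels: a listed point, or the origin of a listed thing).
The state is a dict: "t": time; "joint_positions": joint angles; "qd": joint speeds; "joint_torque": joint torques, N m; "position": TCP position; "eef_rot": TCP orientation; "force": force on the tool from outside, world axes, zero at the start; "torque": the same for the moment, N m; "opening": finger opening in m.
Only numpy, scipy, OpenCV 4.12 (cv2) and the standard library are available. Lean on these libraries where they do the work, as an engineer would, in place of code of your own. Each camera call takes 0.05 s, during which the arm holds its last target.

## Task

One of the two closed reagent cartridges is nearly used up and they look alike. Lift the blue-lidded one clear of the bench and set it down, then lift the orange-lidded one, judge by the load on the arm which is heavier, and gently seat that one upright and fully home in the pocket of the grey loading dock. Leave the lighter one standing upright on the bench, press or knock nothing hard, and do not disturb the other things lying around.

Things in the scene. Friction and masses are not known exactly. Their poses are not given: they have to be found in the camera images.
- cartridge_blue: closed upright cartridge, 46 (own x) x 76 (own y) x 80 mm tall, white with blank labels and blue lid, flat plug 5 mm above the lid; origin at its centre, 40 mm above its foot, z up. Grip across the 46 mm, upper half. The two differ only in lid colour and content: either may be the fuller; both weigh under 0.7 kg, the fuller at least 0.15 kg more
- cartridge_orange: closed upright cartridge, 46 (own x) x 76 (own y) x 80 mm tall, white with blank labels and orange lid, flat plug 5 mm above the lid; origin at its centre, 40 mm above its foot, z up. Grip across the 46 mm, upper half. The two differ only in lid colour and content: either may be the fuller; both weigh under 0.7 kg, the fuller at least 0.15 kg more
- dock: fixed grey loading dock, 116 (own x) x 196 mm (own y); origin at the centre of its underside, z up. Floor 8 mm above the origin, side rails end at 20 mm. On the floor lies a clamped black carrier plate, 100 x 136 mm, top 24 mm above the origin. A cartridge seated in the plate's pocket has its centre 48 mm above the origin; standing on the plate, 64 mm. Pressing with over 60 N is too hard
- dock_mid (a point): point on the dock's middle, 24 mm above its underside (level of the plate's top), axes as the dock. The pocket, right through the plate, is 49 mm along x, 79 mm along y, with 3.5 mm bevels at its mouth; its centre has x = 0 here but lies anywhere from y = -18 to +18 mm (not reported: see or feel it). A cartridge fits with its x and y along the dock's, either way round
- mouse: black computer mouse, 104 x 58 x 38 mm; origin at the centre of its underside; a bystander, leave it alone
- label_roll: roll of white labels, 91 mm wide, 40 mm tall; origin at the centre of its underside; a bystander, leave it alone
- tape_roll: roll of tan tape, 69 mm wide, 19 mm tall; origin at the centre of its underside; a bystander, leave it alone
- bench_timer: white bench timer, 62 x 66 x 20 mm; origin at the centre of its underside; a bystander, leave it alone
- marker_black: black marker pen, 133 mm long, lying; origin at the centre of its underside; a bystander, leave it alone
Not all that is in view belongs to the job. Leave any purple look-alike of the cartridge_blue alone.

How it is judged:
By the outcome, as a careful person would: the job done as asked, in the order asked, and still so for the second after the job is handed in, with the robot touching nothing.
It also fails if it takes over 72 s, if anything falls off the work surface, if the arm or the gripper's body presses on something with over 40 N, if the wrist force passes 120 N, or if a joint passes its speed limit or range.

## Working session

There is one attempt and no reset: what is moved stays moved. The work goes in short steps, Python scripts to look and compute and a tool call to move; the robot and the scene stay as the last step left them, time stands still between calls to the robot, and variables do not carry over. Pictures are saved under pics/ and viewed, and the job is handed in when it is done.

Besides the shell and the picture viewer there is one more tool, called after "Call:" as name(argument=value, ...) on one line, values as JSON. step_arm: Moves the arm, as the interface text tells. Its arguments: {"type":"object","properties":{"moves":{"type":"string"},"force":{"type":"number"}},"required":["moves"]}

```bash
ls; mkdir -p pics
cat > h.py <<'E'
import numpy as np, cv2
from bench import bot
def cam(name):
    p=bot.camera_params(name); K=np.array(p["K"])
    if name=="wrist":
        s=bot.get_state(); T=np.eye(4);T[:3,:3]=np.array(s["eef_rot"]);T[:3,3]=s["position"]
        return K,T@np.array(p["hand_eye"])
    R,_=cv2.Rodrigues(np.array(p["rvec"],float)); t=np.array(p["tvec"]).reshape(3)
    T=np.eye(4);T[:3,:3]=R.T;T[:3,3]=-R.T@t
    return K,T
def cloud(K,T,d):
    v,u=np.mgrid[:480,:640]
    P=np.stack([(u-K[0,2])/K[0,0]*d,(v-K[1,2])/K[1,1]*d,d],-1)
    W=P@T[:3,:3].T+T[:3,3]; W[d==0]=np.nan
    return W
E
python3 - <<'E'
from h import *
for n in ["scene","top"]:
    K,T=cam(n); im,d=bot.capture(n); cv2.imwrite(f"pics/{n}0.png",im); np.savez(f"{n}0.npz",K=K,T=T,d=d,im=im)
    W=cloud(K,T,d)
    for th in ["cartridge_blue","cartridge_orange","dock","dock_mid"]:
        for r in bot.mark_of(n,th)[:3]:
            u,v=map(int,np.round(r["at"])); print(n,th,r, W[v,u].round(3) if 0<=u<640 and 0<=v<480 else "")
s=bot.get_state(); print(s)
E
```

```text
pics
scene cartridge_blue {'at': [304.8, 215.5], 'conf': 0.92} [ 0.509 -0.03   0.05 ]
scene cartridge_blue {'at': [343.4, 242.8], 'conf': 0.86} [ 0.454 -0.254  0.067]
scene cartridge_orange {'at': [383.7, 267.9], 'conf': 0.72} [ 0.454 -0.398  0.056]
scene dock {'at': [270.6, 208.8], 'conf': 0.57} [0.518 0.155 0.007]
scene dock_mid {'at': [269.3, 200.4], 'conf': 0.71} [0.538 0.193 0.021]
top cartridge_blue {'at': [362.6, 253.6], 'conf': 0.91} [ 0.471 -0.22   0.088]
top cartridge_blue {'at': [283.8, 231.3], 'conf': 0.55} [ 0.538 -0.012  0.088]
top cartridge_orange {'at': [420.0, 253.9], 'conf': 0.73} [ 0.466 -0.371  0.088]
top dock {'at': [219.2, 242.9], 'conf': 0.65} [0.52  0.175 0.018]
top dock_mid {'at': [220.3, 239.0], 'conf': 0.78} [0.533 0.174 0.008]
{'t': 0.5, 'joint_positions': array([58.74077001, 32.98843995,  1.42715061, 82.34114695, -0.85975751,
       64.6869005 , -3.23842281]), 'qd': array([ 0.01401647, -0.06995197, -0.05542285, -0.05935745, -0.00206606,
        0.00745657, -0.1252906 ]), 'joint_torque': array([-9.82636375e-04, -7.64869022e+01,  2.24718958e+00, -2.86084020e+01,
        1.54105324e-02,  3.58067766e-03, -4.42755754e-05]), 'position': array([ 0.30073615, -0.60429193,  0.24224223]), 'eef_rot': array([[ 4.45509852e-01, -8.95277035e-01, -4.80720880e-05],
       [-8.95277031e-01, -4.45509854e-01,  9.06684897e-05],
       [-1.02590006e-04,  2.64413083e-06, -9.99999995e-01]]), 'force': array([ 0.01842043, -0.57107333,  0.35706724]), 'torque': array([-0.02790461,  0.00777294,  0.03639241]), 'opening': 0.08517349984629285}
```

View pics/scene0.png

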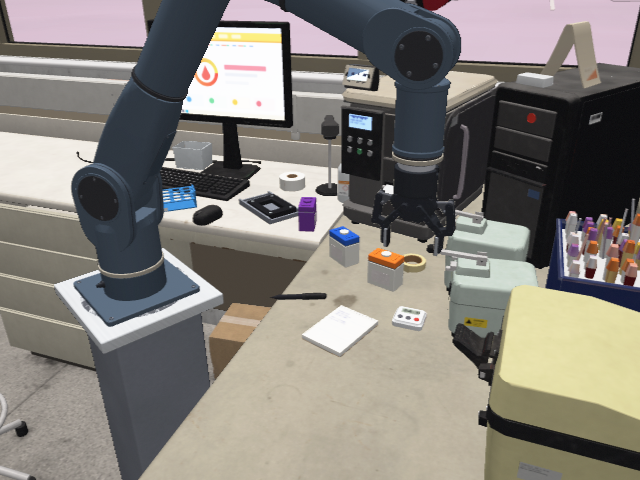

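View pics/top0.png

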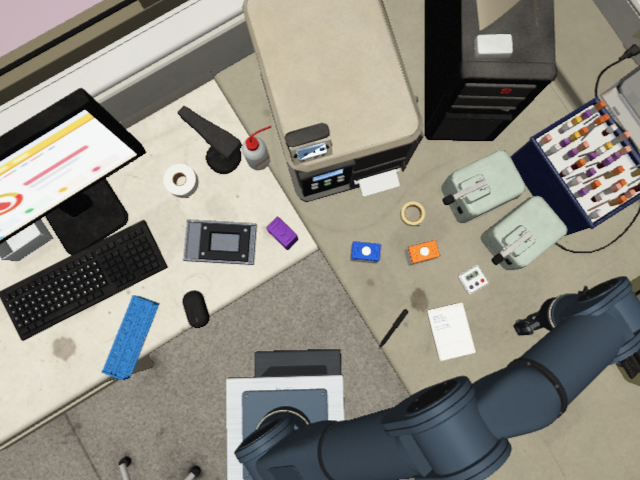

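Run:
```python
import cv2
im=cv2.imread("pics/top0.png"); cv2.imwrite("pics/top0c.png",cv2.resize(im[180:320,160:460],None,fx=2.6,fy=2.6,interpolation=cv2.INTER_CUBIC))
```

```text
(no output)
```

View pics/top0c.png

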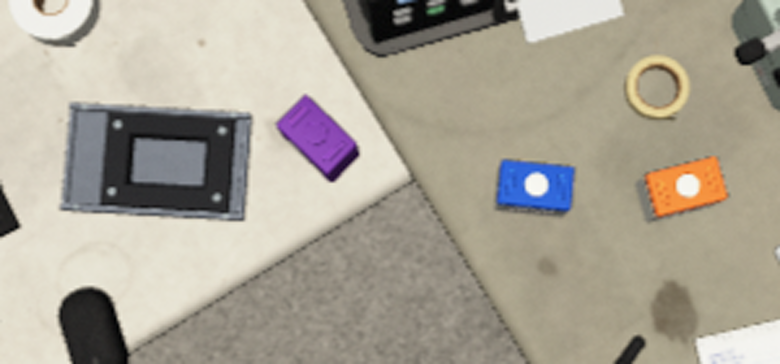

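The candidates in the top view are blue lid (366,252), orange lid (424,252) and a purple look-alike at (283,232), which I leave alone. The dock is at (220,242), with its pocket visible at about (225,242). Next I measure their poses.

Run:
```python
from h import *
z=np.load("top0.npz"); K,T,d,im=z["K"],z["T"],z["d"],z["im"]
print("cam pos",T[:3,3].round(3))
W=cloud(K,T,d); hsv=cv2.cvtColor(im,cv2.COLOR_BGR2HSV)
def rays(pts,h):
    pts=np.atleast_2d(pts).astype(float)
    r=np.stack([(pts[:,0]-K[0,2])/K[0,0],(pts[:,1]-K[1,2])/K[1,1],np.ones(len(pts))],-1)@T[:3,:3].T
    return T[:3,3]+r*((h-T[2,3])/r[:,2])[:,None]
def rect(m,h):
    m=cv2.morphologyEx(m.astype(np.uint8),cv2.MORPH_CLOSE,np.ones((9,9)))
    c=max(cv2.findContours(m,cv2.RETR_EXTERNAL,cv2.CHAIN_APPROX_NONE)[0],key=cv2.contourArea)
    P=rays(c[:,0],h)[:,:2]
    (cx,cy),(w,hh),a=cv2.minAreaRect((P*1000).astype(np.float32))
    if w>hh: la=a
    else: la=a+90
    print(round(cx,1),round(cy,1),"size",round(w,1),round(hh,1),"long axis deg",round(la%180,1))
    return c
H,S,V=hsv[...,0],hsv[...,1],hsv[...,2]
reg=np.zeros((480,640),bool); reg[225:280,260:445]=1
rect(reg&(H>100)&(H<125)&(S>150),.08)
rect(reg&(H>3)&(H<20)&(S>180),.08)
rect(reg&(H>130)&(H<160)&(S>100),.08)
# dock
reg=np.zeros((480,640),bool); reg[210:275,175:262]=1
wz=W[...,2]
for lo,hi,h in [(.004,.03,.02)]:
    rect(reg&(wz>lo)&(wz<hi),h)
rect(reg&(V<60)&(np.arange(640)[None]>196),.024)
p=np.zeros_like(reg); p[228:258,205:245]=1
rect(p&(V>75),.008)
for v in (220,232,242,252): print(v,[(u,round(float(wz[v,u]),3),int(V[v,u])) for u in range(180,262,4)])
print("px size mm",1000*np.linalg.norm(rays([[220,240]],.02)-rays([[221,240]],.02)))
```

```text
cam pos [ 0.316 -0.107  1.529]
479.2 -227.6 size 74.2 45.2 long axis deg 82.0
474.2 -382.3 size 43.7 73.7 long axis deg 103.1
534.8 -6.3 size 80.4 43.6 long axis deg 43.4
523.5 178.1 size 243.2 179.7 long axis deg 88.4
522.1 158.8 size 135.5 99.8 long axis deg 85.0
524.2 161.2 size 79.3 48.8 long axis deg 85.6
220 [(180, 0.001, 221), (184, 0.004, 220), (188, 0.02, 144), (192, 0.025, 180), (196, 0.021, 150), (200, 0.016, 173), (204, 0.022, 171), (208, 0.023, 180), (212, 0.008, 201), (216, nan, 204), (220, 0.002, 219), (224, -0.003, 217), (228, 0.002, 219), (232, -0.001, 221), (236, -0.001, 224), (240, 0.003, 229), (244, 0.005, 228), (248, 0.008, 227), (252, 0.01, 231), (256, 0.001, 229), (260, 0.002, 225)]
232 [(180, 0.003, 219), (184, 0.001, 218), (188, 0.002, 115), (192, 0.014, 141), (196, 0.006, 140), (200, 0.026, 101), (204, 0.03, 46), (208, 0.03, 45), (212, 0.021, 15), (216, 0.019, 20), (220, 0.025, 22), (224, 0.031, 24), (228, 0.027, 26), (232, 0.028, 31), (236, 0.025, 34), (240, 0.032, 39), (244, 0.024, 51), (248, 0.025, 43), (252, 0.01, 144), (256, 0.003, 180), (260, 0.001, 225)]
242 [(180, 0.001, 219), (184, 0.001, 196), (188, 0.011, 130), (192, 0.015, 141), (196, 0.009, 140), (200, 0.025, 56), (204, 0.032, 47), (208, 0.026, 35), (212, 0.01, 140), (216, 0.02, 140), (220, 0.01, 141), (224, 0.007, 142), (228, 0.012, 144), (232, 0.004, 143), (236, 0.011, 143), (240, 0.026, 43), (244, 0.018, 45), (248, 0.026, 33), (252, 0.014, 135), (256, 0.005, 212), (260, 0.001, 224)]
252 [(180, 0.003, 225), (184, 0.025, 144), (188, 0.008, 139), (192, 0.011, 138), (196, 0.01, 139), (200, 0.027, 46), (204, 0.022, 95), (208, 0.028, 47), (212, 0.027, 45), (216, 0.026, 46), (220, 0.025, 44), (224, 0.027, 42), (228, 0.025, 41), (232, 0.028, 38), (236, 0.023, 36), (240, 0.028, 47), (244, 0.021, 45), (248, 0.011, 56), (252, 0.006, 130), (256, 0.001, 228), (260, 0.003, 227)]
px size mm 2.781876374006747
```

```bash
cat >> h.py <<'E'
import sys
from scipy.spatial.transform import Rotation as Rn
def plan(pos,yaw,grip,n=None,start=None,amax=.95):
    """straight line to pos with tool down, tool x at world angle yaw (mod 180)"""
    s=bot.get_state(); p=np.array(s["position"]); R=np.array(s["eef_rot"])
    if start is not None: p,R=start
    c,si=np.cos(np.radians(yaw)),np.sin(np.radians(yaw))
    Rt=np.array([[c,si,0],[si,-c,0],[0,0,-1.]])
    if Rt[:,0]@R[:,0]<0: Rt[:,:2]*=-1
    rv=Rn.from_matrix(R.T@Rt).as_rotvec()
    dp=np.array(pos)-p
    if n is None:
        n=int(max(np.ceil(np.linalg.norm(dp)/.03/amax),np.ceil(np.linalg.norm(rv)/.08/amax),1))
    rows=[]
    for i in range(n):
        Ri=R@Rn.from_rotvec(rv*i/n).as_matrix()
        rows.append(np.r_[Ri.T@(dp/n)/.03, rv/n/.08])
    for k in range(0,n,5):
        print("; ".join(" ".join(f"{x:.2f}".replace("-0.00","0") .replace("0.00","0") for x in r)+f" {grip}" for r in rows[k:k+5]))
    return np.array(pos),Rt
def st():
    s=bot.get_state(); R=s["eef_rot"]; print("t",round(s["t"],2),"pos",s["position"].round(4),"yaw",round(np.degrees(np.arctan2(R[1,0],R[0,0])),2),"tilt",R[:2,2].round(4),"F",s["force"].round(2),"M",s["torque"].round(2),"tau",s["joint_torque"].round(2),"open",round(s["opening"],4)); return s
E
python3 -c "
from h import *
plan([.479,-.228,.23],-8,0)"
```

```text
-0.57 -0.73 0.03 0 0 -0.81 0; -0.52 -0.76 0.03 0 0 -0.81 0; -0.47 -0.79 0.03 0 0 -0.81 0; -0.42 -0.82 0.03 0 0 -0.81 0; -0.37 -0.85 0.03 0 0 -0.81 0
-0.31 -0.87 0.03 0 0 -0.81 0; -0.25 -0.89 0.03 0 0 -0.81 0; -0.20 -0.90 0.03 0 0 -0.81 0; -0.14 -0.91 0.03 0 0 -0.81 0; -0.08 -0.92 0.03 0 0 -0.81 0
-0.02 -0.93 0.03 0 0 -0.81 0; 0.04 -0.92 0.03 0 0 -0.81 0; 0.10 -0.92 0.03 0 0 -0.81 0; 0.16 -0.91 0.03 0 0 -0.81 0; 0.22 -0.90 0.03 0 0 -0.81 0
```

Call:
step_arm(moves="-0.57 -0.73 0.03 0 0 -0.81 0; -0.52 -0.76 0.03 0 0 -0.81 0; -0.47 -0.79 0.03 0 0 -0.81 0; -0.42 -0.82 0.03 0 0 -0.81 0; -0.37 -0.85 0.03 0 0 -0.81 0")

```text
t: 1.0
position: [0.3605, -0.4782, 0.2379]
eef_rot: [[0.709, -0.705, 0.0], [-0.705, -0.709, -0.0], [0.0, 0.0, -1.0]]
force: [-0.5, -0.9, -0.2]
opening: 0.0857
```

Call:
step_arm(moves="-0.31 -0.87 0.03 0 0 -0.81 0; -0.25 -0.89 0.03 0 0 -0.81 0; -0.20 -0.90 0.03 0 0 -0.81 0; -0.14 -0.91 0.03 0 0 -0.81 0; -0.08 -0.92 0.03 0 0 -0.81 0")

```text
t: 1.5
position: [0.4197, -0.3526, 0.2334]
eef_rot: [[0.897, -0.442, 0.0], [-0.442, -0.897, -0.0], [0.0, 0.0, -1.0]]
force: [-0.6, 0.6, 1.3]
opening: 0.0856
```

Call:
step_arm(moves="-0.02 -0.93 0.03 0 0 -0.81 0; 0.04 -0.92 0.03 0 0 -0.81 0; 0.10 -0.92 0.03 0 0 -0.81 0; 0.16 -0.91 0.03 0 0 -0.81 0; 0.22 -0.90 0.03 0 0 -0.81 0")

```text
t: 2.0
position: [0.4787, -0.227, 0.2289]
eef_rot: [[0.991, -0.133, 0.0], [-0.133, -0.991, -0.0], [0.0, 0.0, -1.0]]
force: [-0.2, 0.8, 0.1]
opening: 0.086
```

```bash
cat > look.py <<'E'
from h import *
n=sys.argv[1]
st(); K,T=cam("wrist"); im,d=bot.capture("wrist"); cv2.imwrite(f"pics/{n}.png",im); np.savez(f"{n}.npz",K=K,T=T,d=d,im=im)
E
python3 look.py w1
```

```text
t 2.0 pos [ 0.4787 -0.227   0.2289] yaw -7.64 tilt [ 0.0003 -0.0002] F [-0.18  0.79  0.07] M [ 0.04 -0.05 -0.01] tau [ 3.030e+00 -5.872e+01 -1.420e+00 -2.505e+01 -2.300e-01  1.200e-01
 -2.000e-02] open 0.086
```

View pics/w1.png

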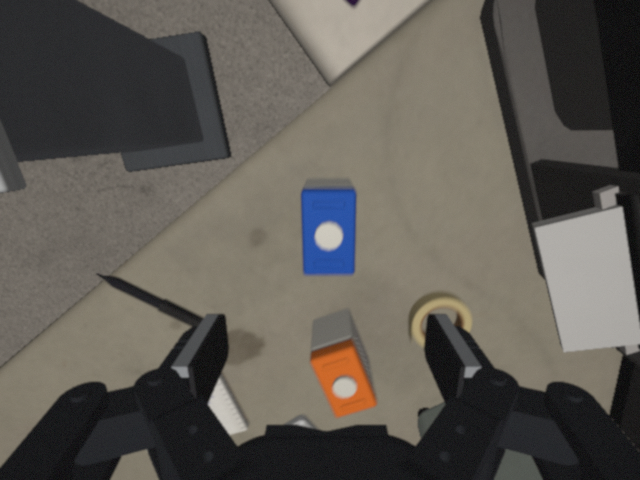

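The wrist view shows the blue lid at about (328,231), the orange lid at (344,378), tape at (441,325) and the marker at (150,300).

```bash
cat >> h.py <<'E'
def rays(K,T,pts,h):
    pts=np.atleast_2d(pts).astype(float)
    r=np.stack([(pts[:,0]-K[0,2])/K[0,0],(pts[:,1]-K[1,2])/K[1,1],np.ones(len(pts))],-1)@T[:3,:3].T
    return T[:3,3]+r*((h-T[2,3])/r[:,2])[:,None]
def rect(K,T,m,h,lab=""):
    m=cv2.morphologyEx(m.astype(np.uint8),cv2.MORPH_CLOSE,np.ones((9,9)))
    c=max(cv2.findContours(m,cv2.RETR_EXTERNAL,cv2.CHAIN_APPROX_NONE)[0],key=cv2.contourArea)
    P=rays(K,T,c[:,0],h)[:,:2]
    (cx,cy),(w,hh),a=cv2.minAreaRect((P*1000).astype(np.float32))
    la=a if w>hh else a+90
    print(lab,"c",round(cx,1),round(cy,1),"size",round(w,1),round(hh,1),"short axis yaw",round((la%180)-90,1))
    return c
def lids(K,T,im,dz=0):
    hsv=cv2.cvtColor(im,cv2.COLOR_BGR2HSV);H,S,V=[hsv[...,i] for i in range(3)]
    rect(K,T,(H>100)&(H<125)&(S>150),.08+dz,"blue")
    rect(K,T,(H>3)&(H<20)&(S>180),.08+dz,"orange")
E
python3 - <<'E'
from h import *
z=np.load("w1.npz"); lids(z["K"],z["T"],z["im"])
W=cloud(z["K"],z["T"],z["d"]); print(W[215,328],W[236,328],W[360,335])
E
```

```text
blue c 482.1 -226.9 size 72.9 43.4 short axis yaw -7.2
orange c 477.1 -377.3 size 43.3 80.2 short axis yaw 13.4
[ 0.48384738 -0.2116721   0.07921152] [ 0.48158529 -0.22840055  0.08379588] [ 0.4717052  -0.35341826  0.08027395]
```

```bash
python3 -c "
from h import *
plan([.481,-.227,.054],-7.4,0,n=8)"
```

```text
0 0.02 0.73 0 0 0.01 0; 0 0.02 0.73 0 0 0.01 0; 0 0.02 0.73 0 0 0.01 0; 0 0.02 0.73 0 0 0.01 0; 0 0.02 0.73 0 0 0.01 0
0 0.02 0.73 0 0 0.01 0; 0 0.02 0.73 0 0 0.01 0; 0 0.02 0.73 0 0 0.01 0
```

Call:
step_arm(moves="0 0.02 0.73 0 0 0.01 0; 0 0.02 0.73 0 0 0.01 0; 0 0.02 0.73 0 0 0.01 0; 0 0.02 0.73 0 0 0.01 0; 0 0.02 0.73 0 0 0.01 0")

```text
t: 2.55
position: [0.4779, -0.2312, 0.1186]
eef_rot: [[0.99, -0.14, 0.0], [-0.14, -0.99, -0.0], [0.0, 0.0, -1.0]]
force: [0.1, -0.1, -0.6]
opening: 0.0857
```

Call:
step_arm(moves="0 0.02 0.73 0 0 0.01 0; 0 0.02 0.73 0 0 0.01 0; 0 0.02 0.73 0 0 0.01 0; 0 0 0 0 0 0 0")

```text
t: 2.95
position: [0.4763, -0.2324, 0.0515]
eef_rot: [[0.99, -0.142, -0.004], [-0.142, -0.99, 0.002], [-0.004, -0.001, -1.0]]
force: [-0.4, 0.2, 0.0]
opening: 0.0856
```

```bash
python3 look.py w2
```

```text
t 2.95 pos [ 0.4763 -0.2324  0.0515] yaw -8.18 tilt [-0.0037  0.0016] F [-0.44  0.23  0.01] M [-0.01  0.01 -0.01] tau [ -0.24 -65.34  -1.5  -15.61   0.3   -1.01  -0.26] open 0.0856
```

View pics/w2.png

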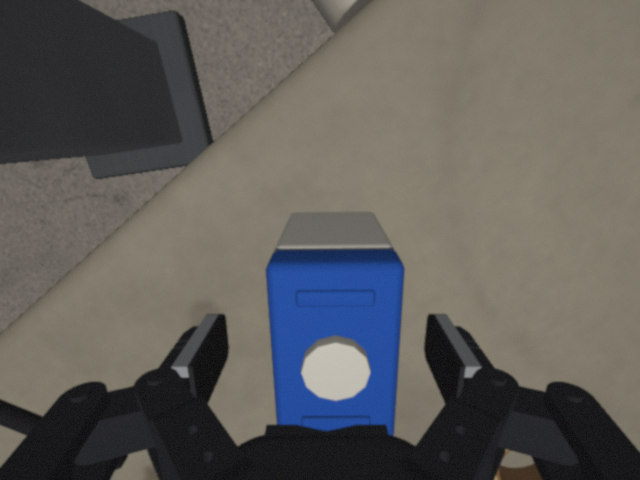

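```bash
python3 -c "
from h import *
st()
z=np.load('w2.npz'); K,T=z['K'],z['T']
print(rays(K,T,[[336,369],[275,262],[399,262],[267,290],[403,290]],.085))
p=(np.linalg.inv(T)@np.r_[bot.get_state()['position'],1]);print(K@(p[:3]/p[2]))"
```

```text
t 3.0 pos [ 0.477  -0.2327  0.0529] yaw -8.18 tilt [-0.0022  0.001 ] F [ 0.78 -0.2   0.04] M [ 0.03  0.01 -0.04] tau [ -0.1  -64.38  -1.45 -14.88   0.15  -0.39  -0.13] open 0.0854
[[ 0.48165157 -0.22832807  0.085     ]
 [ 0.46853972 -0.1873639   0.085     ]
 [ 0.50573095 -0.19270191  0.085     ]
 [ 0.46430067 -0.19617753  0.085     ]
 [ 0.50624304 -0.20218327  0.085     ]]
[324.80563823 330.2899895    1.        ]
```

Call:
step_arm(moves="0.13 -0.17 0 0 0 -0.2 0; 0 0 0 0 0 0 1; 0 0 0 0 0 0 1; 0 0 0 0 0 0 1; 0 0 0 0 0 0 1", force=40)

```text
t: 3.5
position: [0.4818, -0.2288, 0.0543]
eef_rot: [[0.992, -0.127, -0.0], [-0.127, -0.992, -0.0], [-0.0, 0.0, -1.0]]
force: [-2.3, 1.2, 7.4]
opening: 0.0458
```

Call:
step_arm(moves="0 0 0 0 0 0 1; 0 0 0 0 0 0 1; 0 0 0 0 0 0 1")

```text
t: 3.8
position: [0.4818, -0.2288, 0.0543]
eef_rot: [[0.992, -0.127, -0.0], [-0.127, -0.992, -0.0], [-0.0, 0.0, -1.0]]
force: [-2.9, 1.4, 6.1]
opening: 0.0458
```

```bash
python3 -c "
from h import *
st()"
```

```text
t 3.8 pos [ 0.4818 -0.2288  0.0543] yaw -7.31 tilt [-0.0002 -0.0003] F [-2.88  1.44  6.06] M [0.23 0.5  0.03] tau [-2.000e-02 -6.387e+01 -1.590e+00 -1.640e+01  1.400e-01 -9.000e-01
 -3.000e-02] open 0.0458
```

Gripped (opening 45.8 mm). I lift it about 90 mm and hold still.

Call:
step_arm(moves="0 0 -0.3 0 0 0 1; 0 0 -0.7 0 0 0 1; 0 0 -0.8 0 0 0 1; 0 0 -0.7 0 0 0 1; 0 0 -0.4 0 0 0 1")

```text
t: 4.3
position: [0.4824, -0.2289, 0.1424]
eef_rot: [[0.992, -0.127, 0.001], [-0.127, -0.992, -0.001], [0.002, 0.0, -1.0]]
force: [0.1, -1.1, -5.8]
opening: 0.0456
```

Call:
step_arm(moves="0 0 0 0 0 0 1; 0 0 0 0 0 0 1; 0 0 0 0 0 0 1; 0 0 0 0 0 0 1; 0 0 0 0 0 0 1")

```text
t: 4.8
position: [0.4818, -0.2285, 0.1399]
eef_rot: [[0.992, -0.127, -0.001], [-0.127, -0.992, 0.001], [-0.001, -0.0, -1.0]]
force: [-0.3, 0.8, -5.8]
opening: 0.0458
```

Call:
step_arm(moves="0 0 0 0 0 0 1; 0 0 0 0 0 0 1")

```text
t: 5.0
position: [0.4821, -0.2286, 0.1404]
eef_rot: [[0.992, -0.127, -0.0], [-0.127, -0.992, 0.0], [-0.0, -0.0, -1.0]]
force: [-0.1, -0.1, -5.8]
opening: 0.0456
```

Call:
step_arm(moves="0 0 0 0 0 0 1; 0 0 0 0 0 0 1")

```text
t: 5.2
position: [0.4822, -0.2287, 0.1406]
eef_rot: [[0.992, -0.127, 0.0], [-0.127, -0.992, -0.0], [0.0, -0.0, -1.0]]
force: [-0.8, -0.6, -5.8]
opening: 0.0458
```

```bash
python3 -c "
from h import *
st()
for i in range(4): bot.capture('scene');st()"; python3 look.py w3
```

```text
t 5.2 pos [ 0.4822 -0.2287  0.1406] yaw -7.3 tilt [ 0.0001 -0.    ] F [-0.76 -0.61 -5.83] M [ 0.03 -0.02  0.02] tau [-1.000e-02 -6.524e+01 -2.440e+00 -2.236e+01  1.000e-02  1.000e-02
 -0.000e+00] open 0.0458
t 5.25 pos [ 0.4822 -0.2287  0.1406] yaw -7.3 tilt [0.0001 0.    ] F [ 0.36  0.9  -5.17] M [ 0.01  0.03 -0.01] tau [-1.000e-02 -6.526e+01 -2.450e+00 -2.237e+01  1.000e-02  1.000e-02
 -0.000e+00] open 0.0454
t 5.3 pos [ 0.4822 -0.2287  0.1406] yaw -7.3 tilt [ 0. -0.] F [ 0.14  0.23 -5.29] M [ 0.01  0.03 -0.02] tau [-1.000e-02 -6.527e+01 -2.440e+00 -2.237e+01  1.000e-02  1.000e-02
 -0.000e+00] open 0.0457
t 5.35 pos [ 0.4822 -0.2287  0.1406] yaw -7.3 tilt [ 0.0001 -0.    ] F [ 0.16  0.82 -5.2 ] M [ 0.01  0.07 -0.06] tau [-0.000e+00 -6.528e+01 -2.450e+00 -2.237e+01  1.000e-02  1.000e-02
 -0.000e+00] open 0.0459
t 5.4 pos [ 0.4822 -0.2287  0.1406] yaw -7.3 tilt [ 0.0001 -0.    ] F [-1.88  0.26 -5.36] M [ 0.01  0.04 -0.04] tau [-0.000e+00 -6.529e+01 -2.450e+00 -2.237e+01  1.000e-02  1.000e-02
 -0.000e+00] open 0.0454
t 5.4 pos [ 0.4822 -0.2287  0.1406] yaw -7.3 tilt [ 0.0001 -0.    ] F [-1.88  0.26 -5.36] M [ 0.01  0.04 -0.04] tau [-0.000e+00 -6.529e+01 -2.450e+00 -2.237e+01  1.000e-02  1.000e-02
 -0.000e+00] open 0.0454
```

View pics/w3.png

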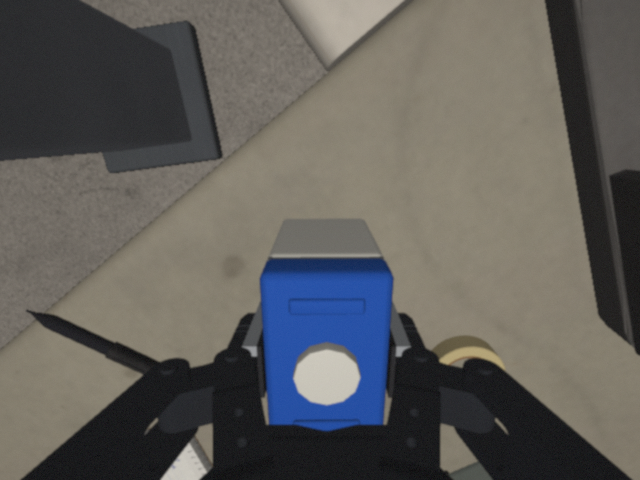

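Blue is held straight with the lid at (327,350), and the load is about 5.5 N. I set it down where it stood.

Call:
step_arm(moves="0 0 0.5 0 0 0 1; 0 0 0.8 0 0 0 1; 0 0 0.8 0 0 0 1; 0 0 0.4 0 0 0 1; 0 0 0.15 0 0 0 1")

```text
t: 5.95
position: [0.4817, -0.2284, 0.06]
eef_rot: [[0.992, -0.127, -0.002], [-0.127, -0.992, 0.001], [-0.002, -0.0, -1.0]]
force: [0.5, 0.1, -4.2]
opening: 0.0454
```

Call:
step_arm(moves="0 0 0.1 0 0 0 1; 0 0 0.08 0 0 0 1; 0 0 0.04 0 0 0 1; 0 0 0 0 0 0 1")

```text
t: 6.35
position: [0.4824, -0.2288, 0.0549]
eef_rot: [[0.992, -0.127, 0.001], [-0.127, -0.992, -0.0], [0.001, 0.0, -1.0]]
force: [-0.5, -0.1, -5.6]
opening: 0.0455
```

Call:
step_arm(moves="0 0 0.02 0 0 0 1; 0 0 0.02 0 0 0 1; 0 0 0 0 0 0 1")

```text
t: 6.65
position: [0.4824, -0.2288, 0.0543]
eef_rot: [[0.992, -0.127, 0.001], [-0.127, -0.992, -0.001], [0.001, 0.0, -1.0]]
force: [-2.8, 0.2, 5.3]
opening: 0.0458
```

Contact: the load reverses to +5 N. I open, rise clear and read the empty load as a baseline.

Call:
step_arm(moves="0 0 0 0 0 0 0; 0 0 0 0 0 0 0; 0 0 0 0 0 0 0; 0 0 -0.3 0 0 0 0; 0 0 -0.8 0 0 0 0")

```text
t: 7.15
position: [0.4811, -0.2282, 0.0856]
eef_rot: [[0.992, -0.127, -0.003], [-0.127, -0.992, 0.001], [-0.003, -0.001, -1.0]]
force: [-0.1, -0.5, 0.6]
opening: 0.0852
```

Call:
step_arm(moves="0 0 -0.9 0 0 0 0; 0 0 -0.9 0 0 0 0; 0 0 -0.9 0 0 0 0; 0 0 0 0 0 0 0; 0 0 0 0 0 0 0")

```text
t: 7.65
position: [0.4824, -0.2289, 0.1681]
eef_rot: [[0.992, -0.127, 0.001], [-0.127, -0.992, -0.001], [0.002, 0.001, -1.0]]
force: [-0.2, 0.2, -0.6]
opening: 0.0857
```

```bash
python3 look.py w4; python3 -c "
from h import *
z=np.load('w4.npz'); lids(z['K'],z['T'],z['im'])
plan([.477,-.380,.16],13.2,0)"
```

```text
t 7.65 pos [ 0.4824 -0.2289  0.1681] yaw -7.31 tilt [ 0.0015 -0.0007] F [-0.2   0.19 -0.59] M [ 0.01 -0.01  0.03] tau [ 3.000e-02 -6.301e+01 -2.540e+00 -2.342e+01 -4.000e-02  1.100e-01
  5.000e-02] open 0.0857
blue c 482.3 -227.9 size 74.1 43.7 short axis yaw -7.5
orange c 471.3 -357.4 size 45.2 44.0 short axis yaw -78.0
0.08 0.84 0.04 0 0 -0.75 0; 0.03 0.84 0.04 0 0 -0.75 0; -0.02 0.84 0.04 0 0 -0.75 0; -0.07 0.84 0.04 0 0 -0.75 0; -0.12 0.83 0.04 0 0 -0.75 0
-0.17 0.82 0.04 0 0 -0.75 0
```

View pics/w4.png

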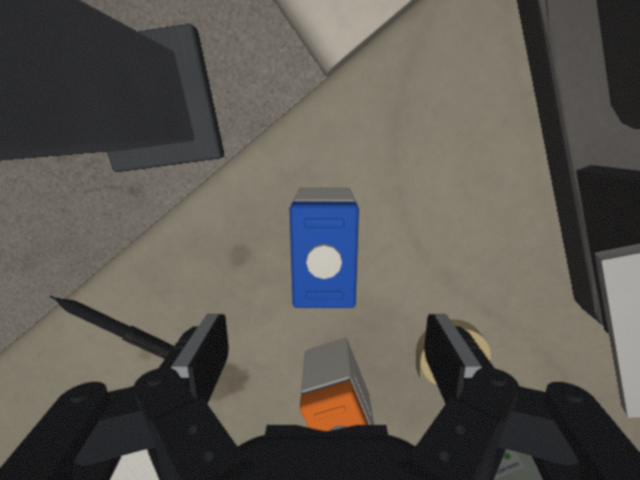

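Blue stands upright at (324,255). On to orange.

Call:
step_arm(moves="0.08 0.84 0.04 0 0 -0.75 0; 0.03 0.84 0.04 0 0 -0.75 0; -0.02 0.84 0.04 0 0 -0.75 0; -0.07 0.84 0.04 0 0 -0.75 0; -0.12 0.83 0.04 0 0 -0.75 0")

```text
t: 8.2
position: [0.4775, -0.3554, 0.1599]
eef_rot: [[0.985, 0.174, -0.002], [0.174, -0.985, 0.001], [-0.002, -0.002, -1.0]]
force: [0.2, -1.2, -0.4]
opening: 0.0858
```

Call:
step_arm(moves="-0.17 0.82 0.04 0 0 -0.75 0; 0 0 0 0 0 0 0; 0 0 0 0 0 0 0; 0 0 0 0 0 0 0")

```text
t: 8.6
position: [0.4774, -0.3785, 0.1594]
eef_rot: [[0.973, 0.231, -0.001], [0.231, -0.973, 0.001], [-0.0, -0.002, -1.0]]
force: [-0.3, -0.9, 1.7]
opening: 0.0851
```

```bash
python3 look.py w5; python3 -c "
from h import *
z=np.load('w5.npz'); lids(z['K'],z['T'],z['im'])
"
```

```text
t 8.6 pos [ 0.4774 -0.3785  0.1594] yaw 13.36 tilt [-0.0008  0.0015] F [-0.31 -0.89  1.74] M [-0.   -0.03 -0.01] tau [ 1.070e+00 -7.050e+01 -3.980e+00 -2.412e+01  8.000e-02  1.000e-02
  1.000e-02] open 0.0851
blue c 479.9 -244.1 size 50.5 44.6 short axis yaw -7.5
orange c 475.3 -382.8 size 43.9 74.9 short axis yaw 12.9
```

View pics/w5.png

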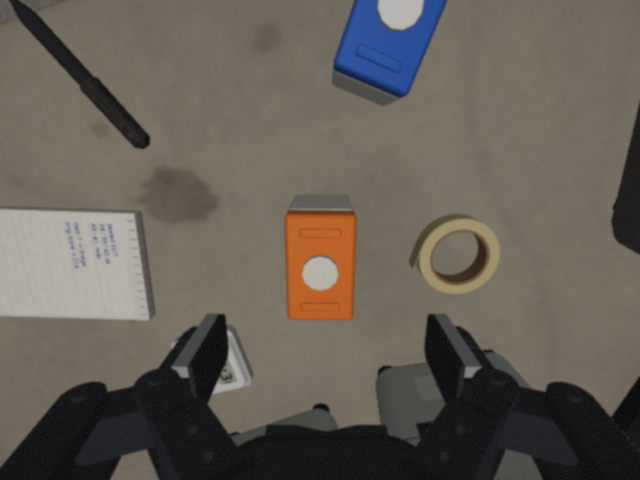

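```bash
python3 -c "
from h import *
z=np.load('top0.npz'); W=cloud(z['K'],z['T'],z['d'])
for a in [(485,185),(450,200),(520,235),(490,250),(490,240),(473,278),(413,213),(505,262)]: print(a,W[a[1],a[0]].round(3))
z=np.load('w5.npz'); W=cloud(z['K'],z['T'],z['d'])
for a in [(385,390),(400,415),(320,410),(300,420),(225,380),(265,420)]: print(a,W[a[1],a[0]].round(3))
plan([.4755,-.382,.054],13.0,0,n=6)"
```

```text
(485, 185) [ 0.629 -0.529  0.175]
(450, 200) [ 0.588 -0.433  0.194]
(520, 235) [ 0.5   -0.615  0.158]
(490, 250) [ 0.477 -0.572  0.044]
(490, 240) [ 0.498 -0.559  0.091]
(473, 278) [ 0.403 -0.528  0.017]
(413, 213) [ 0.593 -0.373 -0.   ]
(505, 262) [ 0.44  -0.601  0.072]
(385, 390) [ 0.561 -0.499  0.04 ]
(400, 415) [ 0.565 -0.491  0.075]
(320, 410) [ 0.514 -0.555  0.018]
(300, 420) [ 0.496 -0.565  0.024]
(225, 380) [ 0.417 -0.541  0.017]
(265, 420) [ 0.463 -0.598 -0.001]
-0.02 0.02 0.59 0 0 0.01 0; -0.02 0.02 0.59 0 0 0.01 0; -0.02 0.02 0.59 0 0 0.01 0; -0.02 0.02 0.59 0 0 0.01 0; -0.02 0.02 0.59 0 0 0.01 0
-0.02 0.02 0.59 0 0 0.01 0
```

Call:
step_arm(moves="-0.02 0.02 0.59 0 0 0.01 0; -0.02 0.02 0.59 0 0 0.01 0; -0.02 0.02 0.59 0 0 0.01 0; -0.02 0.02 0.59 0 0 0.01 0; -0.02 0.02 0.59 0 0 0.01 0")

```text
t: 9.15
position: [0.4756, -0.3824, 0.0711]
eef_rot: [[0.974, 0.228, 0.0], [0.228, -0.974, 0.0], [0.0, -0.0, -1.0]]
force: [-0.8, 0.1, -0.7]
opening: 0.0855
```

Call:
step_arm(moves="-0.02 0.02 0.59 0 0 0.01 0; 0 0 0 0 0 0 0; 0 0 0 0 0 0 0")

```text
t: 9.45
position: [0.4751, -0.3834, 0.0542]
eef_rot: [[0.974, 0.227, -0.0], [0.227, -0.974, 0.0], [-0.0, -0.0, -1.0]]
force: [-0.3, 0.3, 0.3]
opening: 0.0851
```

```bash
python3 look.py w6; python3 -c "
from h import *
z=np.load('w6.npz'); lids(z['K'],z['T'],z['im'])
plan([.4755,-.382,.054],13.0,0,n=1)"
```

```text
t 9.45 pos [ 0.4751 -0.3834  0.0542] yaw 13.11 tilt [-0.0002  0.0005] F [-0.27  0.3   0.25] M [-0.02 -0.1  -0.01] tau [ 4.000e-02 -7.384e+01 -3.920e+00 -1.831e+01  5.000e-02 -4.000e-02
 -4.000e-02] open 0.0851
blue c 482.0 -271.2 size 38.5 10.6 short axis yaw -77.0
orange c 474.1 -378.1 size 43.7 71.8 short axis yaw 12.9
0.02 -0.06 0.02 0 -0.01 0.02 0
```

View pics/w6.png

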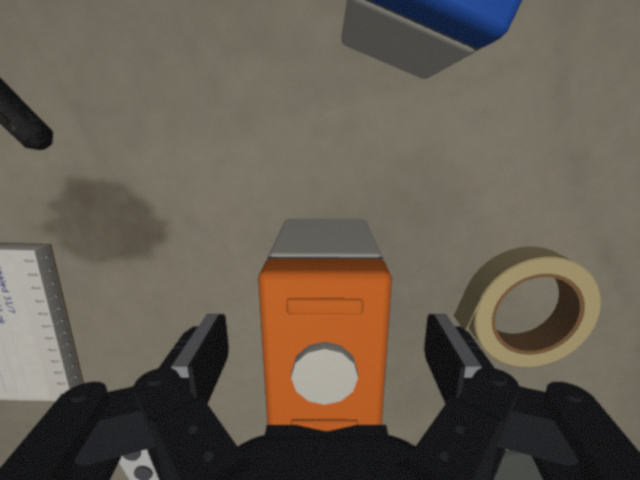

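The orange lid is centred between the pads (lid at about (325,340)). I close, lift and weigh.

Call:
step_arm(moves="0 0 0 0 0 0 1; 0 0 0 0 0 0 1; 0 0 0 0 0 0 1; 0 0 0 0 0 0 1; 0 0 0 0 0 0 1", force=40)

```text
t: 10.0
position: [0.4749, -0.3845, 0.0547]
eef_rot: [[0.974, 0.226, 0.001], [0.226, -0.974, -0.001], [0.001, 0.001, -1.0]]
force: [-1.0, 0.6, 4.9]
opening: 0.0455
```

Call:
step_arm(moves="0 0 0 0 0 0 1; 0 0 -0.3 0 0 0 1; 0 0 -0.7 0 0 0 1; 0 0 -0.8 0 0 0 1; 0 0 -0.7 0 0 0 1")

```text
t: 10.5
position: [0.4746, -0.3841, 0.1302]
eef_rot: [[0.974, 0.226, -0.0], [0.226, -0.974, 0.0], [-0.0, -0.0, -1.0]]
force: [0.2, -0.2, -2.7]
opening: 0.0455
```

Call:
step_arm(moves="0 0 -0.4 0 0 0 1; 0 0 0 0 0 0 1; 0 0 0 0 0 0 1; 0 0 0 0 0 0 1; 0 0 0 0 0 0 1")

```text
t: 11.0
position: [0.4742, -0.3839, 0.1398]
eef_rot: [[0.974, 0.226, -0.001], [0.226, -0.974, 0.001], [-0.001, -0.001, -1.0]]
force: [-0.1, -0.5, -3.1]
opening: 0.0456
```

Call:
step_arm(moves="0 0 0 0 0 0 1; 0 0 0 0 0 0 1")

```text
t: 11.2
position: [0.4746, -0.3841, 0.1404]
eef_rot: [[0.974, 0.226, -0.001], [0.226, -0.974, 0.001], [-0.0, -0.001, -1.0]]
force: [1.4, -0.4, -3.3]
opening: 0.0457
```

```bash
python3 -c "
from h import *
st()
for i in range(4): bot.capture('scene');st()"; python3 look.py w7
```

```text
t 11.2 pos [ 0.4746 -0.3841  0.1404] yaw 13.06 tilt [-0.0005  0.0005] F [ 1.42 -0.4  -3.31] M [ 0.02  0.   -0.01] tau [ 1.000e-02 -7.347e+01 -4.630e+00 -2.388e+01  1.000e-02  1.000e-02
 -0.000e+00] open 0.0457
t 11.25 pos [ 0.4747 -0.3842  0.1406] yaw 13.05 tilt [-0.0004  0.0004] F [ 0.21  0.72 -2.71] M [0.06 0.01 0.01] tau [-0.000e+00 -7.345e+01 -4.630e+00 -2.389e+01  1.000e-02  1.000e-02
 -0.000e+00] open 0.0455
t 11.3 pos [ 0.4747 -0.3842  0.1407] yaw 13.05 tilt [-0.0003  0.0003] F [-0.14 -0.33 -3.11] M [-0.03 -0.05  0.03] tau [-0.000e+00 -7.345e+01 -4.640e+00 -2.391e+01  1.000e-02  0.000e+00
 -0.000e+00] open 0.0455
t 11.35 pos [ 0.4747 -0.3842  0.1407] yaw 13.05 tilt [-0.0002  0.0002] F [-0.7   0.59 -2.91] M [-0.02 -0.04  0.03] tau [-1.000e-02 -7.345e+01 -4.640e+00 -2.392e+01  1.000e-02  0.000e+00
 -0.000e+00] open 0.0455
t 11.4 pos [ 0.4747 -0.3842  0.1408] yaw 13.06 tilt [-0.      0.0001] F [ 0.25  0.61 -2.37] M [-0.03  0.06  0.02] tau [-1.000e-02 -7.347e+01 -4.640e+00 -2.393e+01  1.000e-02  0.000e+00
 -0.000e+00] open 0.0454
t 11.4 pos [ 0.4747 -0.3842  0.1408] yaw 13.06 tilt [-0.      0.0001] F [ 0.25  0.61 -2.37] M [-0.03  0.06  0.02] tau [-1.000e-02 -7.347e+01 -4.640e+00 -2.393e+01  1.000e-02  0.000e+00
 -0.000e+00] open 0.0454
```

View pics/w7.png

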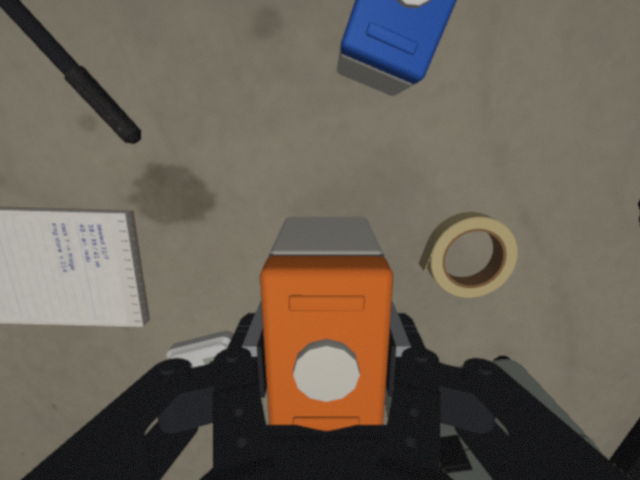

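Orange reads about 2.9 N against 5.5 N for blue, so blue is the heavier. I put orange back and return to blue.

Call:
step_arm(moves="0 0 0.5 0 0 0 1; 0 0 0.8 0 0 0 1; 0 0 0.8 0 0 0 1; 0 0 0.4 0 0 0 1; 0 0 0.15 0 0 0 1")

```text
t: 11.95
position: [0.4742, -0.3839, 0.0602]
eef_rot: [[0.974, 0.226, -0.002], [0.226, -0.974, 0.001], [-0.001, -0.001, -1.0]]
force: [-0.1, -0.3, -4.2]
opening: 0.0456
```

Call:
step_arm(moves="0 0 0.1 0 0 0 1; 0 0 0.08 0 0 0 1; 0 0 0.04 0 0 0 1; 0 0 0 0 0 0 1")

```text
t: 12.35
position: [0.4749, -0.3845, 0.0553]
eef_rot: [[0.974, 0.226, 0.001], [0.226, -0.974, -0.0], [0.0, 0.001, -1.0]]
force: [-0.6, -0.5, -2.2]
opening: 0.0455
```

Call:
step_arm(moves="0 0 0.02 0 0 0 1; 0 0 0.01 0 0 0 1; 0 0 0 0 0 0 1")

```text
t: 12.65
position: [0.4749, -0.3844, 0.0547]
eef_rot: [[0.974, 0.226, 0.001], [0.226, -0.974, -0.001], [0.0, 0.001, -1.0]]
force: [-0.9, 1.2, 5.4]
opening: 0.0454
```

Call:
step_arm(moves="0 0 0 0 0 0 0; 0 0 0 0 0 0 0; 0 0 0 0 0 0 0; 0 0 -0.3 0 0 0 0; 0 0 -0.8 0 0 0 0")

```text
t: 13.15
position: [0.4737, -0.3835, 0.0859]
eef_rot: [[0.974, 0.226, -0.003], [0.226, -0.974, 0.002], [-0.002, -0.003, -1.0]]
force: [0.2, -0.5, 0.2]
opening: 0.0857
```

Call:
step_arm(moves="0 0 -0.9 0 0 0 0; 0 0 -0.9 0 0 0 0; 0 0 -0.9 0 0 0 0; 0 0 0 0 0 0 0; 0 0 0 0 0 0 0")

```text
t: 13.65
position: [0.4749, -0.3844, 0.1688]
eef_rot: [[0.974, 0.226, 0.001], [0.226, -0.974, -0.001], [0.001, 0.001, -1.0]]
force: [0.7, -0.5, -0.4]
opening: 0.0854
```

```bash
python3 look.py w8; python3 -c "
from h import *
z=np.load('w8.npz'); lids(z['K'],z['T'],z['im'])
plan([.482,-.228,.16],-7.3,0)"
```

```text
t 13.65 pos [ 0.4749 -0.3844  0.1688] yaw 13.04 tilt [ 0.0012 -0.001 ] F [ 0.68 -0.45 -0.41] M [ 0.03 -0.01  0.04] tau [-4.000e-02 -7.304e+01 -4.800e+00 -2.549e+01 -4.000e-02  8.000e-02
  4.000e-02] open 0.0854
blue c 479.6 -245.9 size 47.5 44.7 short axis yaw -7.3
orange c 475.3 -383.1 size 43.7 74.9 short axis yaw 12.8
0.24 -0.84 0.04 0 0 0.74 0; 0.19 -0.85 0.04 0 0 0.74 0; 0.14 -0.86 0.04 0 0 0.74 0; 0.09 -0.86 0.04 0 0 0.74 0; 0.03 -0.87 0.04 0 0 0.74 0
-0.02 -0.87 0.04 0 0 0.74 0
```

View pics/w8.png

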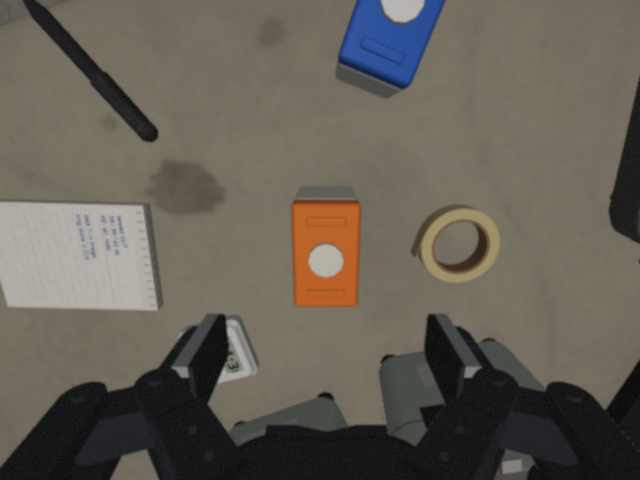

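Orange stands upright at (326,253). Moving to blue.

Call:
step_arm(moves="0.24 -0.84 0.04 0 0 0.74 0; 0.19 -0.85 0.04 0 0 0.74 0; 0.14 -0.86 0.04 0 0 0.74 0; 0.09 -0.86 0.04 0 0 0.74 0; 0.03 -0.87 0.04 0 0 0.74 0")

```text
t: 14.2
position: [0.4805, -0.2526, 0.1607]
eef_rot: [[0.998, -0.071, -0.002], [-0.071, -0.998, 0.001], [-0.002, -0.001, -1.0]]
force: [1.0, 0.3, 0.2]
opening: 0.0856
```

Call:
step_arm(moves="-0.02 -0.87 0.04 0 0 0.74 0; 0 0 0 0 0 0 0; 0 0 0 0 0 0 0; 0 0 0 0 0 0 0; 0 0 0 0 0 0 0")

```text
t: 14.7
position: [0.4821, -0.2289, 0.1604]
eef_rot: [[0.992, -0.128, -0.001], [-0.128, -0.992, -0.0], [-0.001, 0.0, -1.0]]
force: [-0.6, 0.6, 0.3]
opening: 0.0855
```

```bash
python3 look.py w9; python3 -c "
from h import *
z=np.load('w9.npz'); lids(z['K'],z['T'],z['im'])
plan([.482,-.228,.054],-7.3,0,n=6)"
```

```text
t 14.7 pos [ 0.4821 -0.2289  0.1604] yaw -7.37 tilt [-0.0006 -0.0001] F [-0.64  0.65  0.33] M [-0.03 -0.01  0.01] tau [-4.000e-01 -6.152e+01 -2.510e+00 -2.203e+01  0.000e+00  0.000e+00
  2.000e-02] open 0.0855
blue c 482.4 -228.1 size 74.8 43.8 short axis yaw -7.5
orange c 470.5 -353.5 size 45.4 35.8 short axis yaw -78.1
0 0 0.59 0 0 0 0; 0 0 0.59 0 0 0 0; 0 0 0.59 0 0 0 0; 0 0 0.59 0 0 0 0; 0 0 0.59 0 0 0 0
0 0 0.59 0 0 0 0
```

Call:
step_arm(moves="0 0 0.59 0 0 0 0; 0 0 0.59 0 0 0 0; 0 0 0.59 0 0 0 0; 0 0 0.59 0 0 0 0; 0 0 0.59 0 0 0 0")

```text
t: 15.25
position: [0.4823, -0.2285, 0.0715]
eef_rot: [[0.992, -0.128, 0.0], [-0.128, -0.992, -0.0], [0.0, 0.0, -1.0]]
force: [0.2, -0.0, -0.1]
opening: 0.0853
```

Call:
step_arm(moves="0 0 0.59 0 0 0 0; 0 0 0 0 0 0 0; 0 0 0 0 0 0 1; 0 0 0 0 0 0 1; 0 0 0 0 0 0 1")

```text
t: 15.75
position: [0.4823, -0.2281, 0.0554]
eef_rot: [[0.992, -0.127, 0.0], [-0.127, -0.992, -0.0], [0.0, 0.0, -1.0]]
force: [-0.0, 0.8, 8.2]
opening: 0.0455
```

Call:
step_arm(moves="0 0 0 0 0 0 1; 0 0 0 0 0 0 1; 0 0 0 0 0 0 1")

```text
t: 16.05
position: [0.4824, -0.2281, 0.0554]
eef_rot: [[0.992, -0.127, 0.0], [-0.127, -0.992, -0.001], [0.001, 0.001, -1.0]]
force: [-3.5, 0.3, 6.6]
opening: 0.0453
```

Call:
step_arm(moves="0 0 -0.3 0 0 0 1; 0 0 -0.7 0 0 0 1; 0 0 -0.9 0 0 0 1; 0 0 -0.9 0 0 0 1; 0 0 -0.9 0 0 0 1")

```text
t: 16.55
position: [0.482, -0.2276, 0.1669]
eef_rot: [[0.992, -0.127, -0.0], [-0.127, -0.992, 0.0], [-0.0, -0.0, -1.0]]
force: [1.1, -1.1, -4.6]
opening: 0.0458
```

Call:
step_arm(moves="0 0 -0.9 0 0 0 1; 0 0 -0.6 0 0 0 1; 0 0 -0.3 0 0 0 1; 0 0 0 0 0 0 1")

```text
t: 16.95
position: [0.4827, -0.2279, 0.2206]
eef_rot: [[0.992, -0.127, 0.002], [-0.127, -0.992, -0.001], [0.002, 0.001, -1.0]]
force: [0.1, 0.7, -5.7]
opening: 0.0453
```

```bash
python3 -c "
from h import *
st()
plan([.517,.06,.21],-4.6,1)"
```

```text
t 16.95 pos [ 0.4827 -0.2279  0.2206] yaw -7.3 tilt [ 0.0017 -0.0008] F [ 0.08  0.69 -5.72] M [-0.02  0.01 -0.01] tau [  0.17 -63.16  -2.61 -27.32  -0.09   0.52   0.11] open 0.0453
-0.01 -0.88 0.03 0 0 -0.05 1; 0 -0.88 0.03 0 0 -0.05 1; 0 -0.88 0.03 0 0 -0.05 1; 0 -0.88 0.03 0 0 -0.05 1; 0.01 -0.88 0.03 0 0 -0.05 1
0.01 -0.88 0.03 0 0 -0.05 1; 0.01 -0.88 0.03 0 0 -0.05 1; 0.02 -0.88 0.03 0 0 -0.05 1; 0.02 -0.88 0.03 0 0 -0.05 1; 0.03 -0.88 0.03 0 0 -0.05 1
0.03 -0.88 0.03 0 0 -0.05 1
```

Call:
step_arm(moves="-0.01 -0.88 0.03 0 0 -0.05 1; 0 -0.88 0.03 0 0 -0.05 1; 0 -0.88 0.03 0 0 -0.05 1; 0 -0.88 0.03 0 0 -0.05 1; 0.01 -0.88 0.03 0 0 -0.05 1")

```text
t: 17.45
position: [0.4974, -0.0956, 0.2137]
eef_rot: [[0.994, -0.107, -0.002], [-0.107, -0.994, 0.0], [-0.002, -0.0, -1.0]]
force: [0.4, -0.3, -5.4]
opening: 0.0457
```

Call:
step_arm(moves="0.01 -0.88 0.03 0 0 -0.05 1; 0.01 -0.88 0.03 0 0 -0.05 1; 0.01 -0.88 0.03 0 0 -0.05 1; 0.02 -0.88 0.03 0 0 -0.05 1; 0.03 -0.88 0.03 0 0 -0.05 1")

```text
t: 17.95
position: [0.5129, 0.0353, 0.2092]
eef_rot: [[0.996, -0.087, -0.002], [-0.087, -0.996, -0.0], [-0.002, 0.0, -1.0]]
force: [-0.0, 0.5, -4.9]
opening: 0.046
```

Call:
step_arm(moves="0.03 -0.88 0.03 0 0 -0.05 1; 0 0 0 0 0 0 1; 0 0 0 0 0 0 1; 0 0 0 0 0 0 1; 0 0 0 0 0 0 1")

```text
t: 18.45
position: [0.5166, 0.0595, 0.2092]
eef_rot: [[0.996, -0.085, -0.001], [-0.085, -0.996, -0.001], [-0.001, 0.001, -1.0]]
force: [0.4, 0.7, -4.8]
opening: 0.0458
```

```bash
python3 look.py w10
```

```text
t 18.45 pos [0.5166 0.0595 0.2092] yaw -4.86 tilt [-0.0009 -0.0005] F [ 0.38  0.69 -4.82] M [ 0.01 -0.04  0.05] tau [-3.900e-01 -6.004e+01 -3.450e+00 -2.589e+01  0.000e+00  1.000e-02
  0.000e+00] open 0.0458
```

View pics/w10.png

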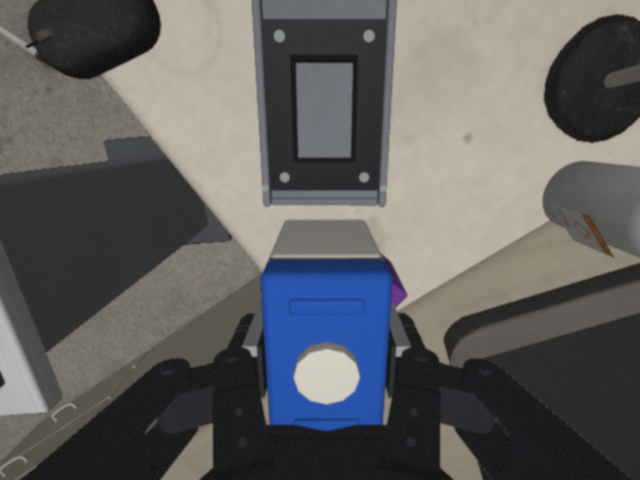

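The pocket's floor shows at (325,110), the black plate at (325,105), and the held blue lid at (327,340). Next I measure the pocket and the cartridge in hand with the same camera.

Run:
```python
from h import *
z=np.load("w10.npz"); K,T,im=z["K"],z["T"],z["im"]
g=cv2.cvtColor(im,cv2.COLOR_BGR2GRAY)
cv2.imwrite("pics/w10c.png",cv2.resize(im[0:220,240:410],None,fx=3.5,fy=2.7))
for v in (20,60,90,110,130,150,165): print(v,[int(x) for x in g[v,250:400:3]])
print([int(x) for x in g[0:210:3,325]])
reg=np.zeros(g.shape,bool);reg[64:157,297:355]=1
c=rect(K,T,reg&(g>90),.008,"floor")
reg=np.zeros(g.shape,bool);reg[15:195,258:395]=1
c=rect(K,T,reg&(g<60),.024,"plate")
zt=z["T"]; s=bot.get_state(); tz=s["position"][2]
b=rays(K,T,[[326.5,373.5]],tz+.0300); print("plug world",b, "rel TCP",b-s["position"])
hsv=cv2.cvtColor(im,cv2.COLOR_BGR2HSV)
m=(hsv[...,0]>100)&(hsv[...,0]<125)&(hsv[...,1]>150); m[:225]=0;m[:,:250]=0;m[:,400:]=0
rect(K,T,m,tz+.0253,"lid")
```

```text
20 [175, 114, 112, 98, 54, 57, 56, 54, 56, 57, 58, 57, 57, 59, 58, 54, 57, 59, 58, 60, 59, 57, 56, 58, 58, 59, 59, 58, 58, 59, 59, 58, 59, 59, 57, 57, 57, 55, 57, 58, 57, 55, 55, 56, 55, 52, 93, 113, 108, 168]
60 [176, 174, 112, 113, 84, 52, 50, 50, 52, 51, 51, 50, 54, 46, 28, 23, 20, 20, 20, 24, 25, 22, 24, 18, 27, 18, 22, 21, 24, 14, 22, 21, 17, 21, 26, 29, 42, 49, 53, 52, 50, 49, 49, 50, 48, 71, 113, 110, 153, 172]
90 [174, 174, 149, 115, 109, 54, 47, 48, 48, 47, 49, 51, 47, 51, 25, 40, 110, 113, 114, 113, 113, 115, 116, 115, 115, 115, 115, 113, 114, 115, 116, 116, 117, 117, 75, 22, 48, 49, 49, 51, 52, 46, 48, 49, 50, 103, 116, 117, 170, 166]
110 [176, 179, 173, 113, 116, 77, 46, 50, 47, 51, 48, 47, 51, 49, 30, 26, 108, 113, 115, 116, 115, 114, 111, 116, 115, 114, 116, 117, 116, 117, 114, 114, 116, 113, 52, 31, 47, 48, 49, 49, 47, 47, 47, 46, 61, 110, 116, 144, 170, 170]
130 [178, 180, 180, 121, 116, 98, 48, 45, 46, 47, 49, 49, 48, 49, 39, 27, 102, 116, 115, 116, 115, 114, 117, 117, 115, 115, 116, 116, 116, 118, 118, 117, 117, 113, 41, 31, 48, 47, 47, 45, 45, 47, 47, 47, 81, 114, 
[... 349 characters left out ...]
43, 44, 46, 45, 43, 46, 46, 46, 45, 47, 46, 47, 45, 46, 45, 44, 43, 44, 45, 44, 43, 42, 53, 112, 114, 152, 179, 178, 180]
[108, 109, 110, 111, 113, 112, 94, 52, 53, 55, 54, 51, 54, 53, 52, 55, 55, 53, 42, 31, 18, 93, 113, 114, 115, 116, 113, 113, 113, 114, 115, 114, 114, 113, 113, 114, 113, 115, 116, 114, 116, 117, 117, 116, 116, 115, 117, 116, 116, 118, 117, 114, 109, 28, 37, 43, 43, 44, 45, 45, 46, 44, 43, 53, 115, 115, 94, 114, 120, 178]
floor c 524.4 157.8 size 76.9 48.3 short axis yaw -4.9
plate c 524.4 158.3 size 134.4 99.5 short axis yaw -4.9
plug world [[0.51799432 0.05973727 0.23933535]] rel TCP [[0.00127715 0.00010467 0.03      ]]
lid c 518.2 64.7 size 71.7 44.8 short axis yaw -4.9
```

View pics/w10c.png

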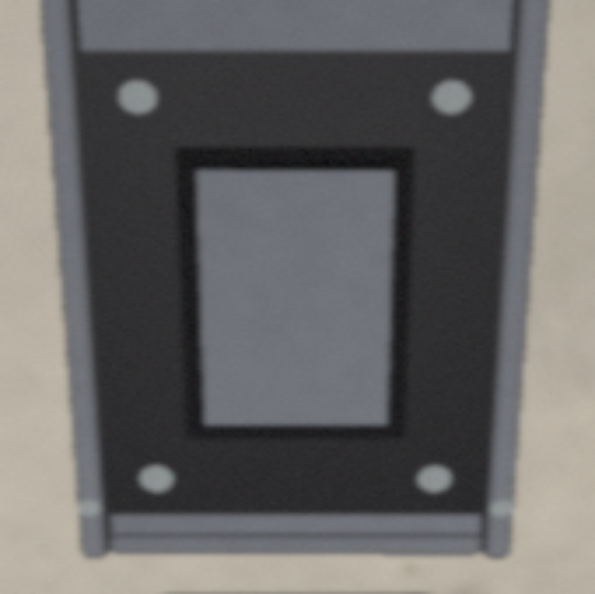

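Run:
```python
from h import *
z=np.load("w10.npz"); K,T,im=z["K"],z["T"],z["im"]
g=cv2.cvtColor(im,cv2.COLOR_BGR2GRAY).astype(float)
print("cam",T[:3,3].round(4), "opt",T[:3,2].round(4))
a=np.radians(-4.9);ex=np.array([np.cos(a),np.sin(a)]);ey=np.array([-np.sin(a),np.cos(a)])
o=np.array([.5244,.158])
col=cv2.GaussianBlur(g,(1,5),0)[:,312:340].mean(1); print("col",[(v,int(col[v])) for v in list(range(50,72))+list(range(148,168))])
row=g[95:135].mean(0); print("row110",[(u,int(g[112:118,u].mean())) for u in list(range(286,302))+list(range(346,364))])
def loc(u,v,h):
    p=rays(K,T,[[u,v]],h)[0,:2]-o; return (p@ex*1000).round(1),(p@ey*1000).round(1)
for u,v,h in [(325,56,.024),(325,62,.008),(325,157.5,.0205),(325,157.5,.008),(325,161,.024),(292.5,115,.024),(297,115,.008),(357,115,.024),(352.5,115,.008)]: print(u,v,h,loc(u,v,h))
```

```text
cam [0.5248 0.1397 0.3402] opt [-0.0276 -0.3155 -0.9485]
col [(50, 53), (51, 53), (52, 51), (53, 47), (54, 40), (55, 33), (56, 28), (57, 26), (58, 25), (59, 23), (60, 25), (61, 35), (62, 57), (63, 83), (64, 102), (65, 110), (66, 112), (67, 113), (68, 113), (69, 113), (70, 113), (71, 113), (148, 116), (149, 116), (150, 116), (151, 116), (152, 116), (153, 116), (154, 115), (155, 112), (156, 100), (157, 79), (158, 54), (159, 37), (160, 31), (161, 33), (162, 37), (163, 41), (164, 43), (165, 44), (166, 44), (167, 44)]
row110 [(286, 48), (287, 48), (288, 47), (289, 48), (290, 47), (291, 42), (292, 33), (293, 28), (294, 27), (295, 29), (296, 51), (297, 87), (298, 109), (299, 114), (300, 114), (301, 114), (346, 115), (347, 115), (348, 114), (349, 114), (350, 109), (351, 87), (352, 50), (353, 29), (354, 28), (355, 27), (356, 35), (357, 44), (358, 47), (359, 48), (360, 47), (361, 48), (362, 47), (363, 47)]
325 56 0.024 (np.float64(1.0), np.float64(41.4))
325 62 0.008 (np.float64(0.9), np.float64(39.8))
325 157.5 0.0205 (np.float64(0.9), np.float64(-39.2))
325 157.5 0.008 (np.float64(0.8), np.float64(-40.0))
325 161 0.024 (np.float64(0.9), np.float64(-42.0))
292.5 115 0.024 (np.float64(-26.9), np.float64(-3.6))
297 115 0.008 (np.float64(-24.4), np.float64(-2.8))
357 115 0.024 (np.float64(28.4), np.float64(-3.6))
352.5 115 0.008 (np.float64(25.7), np.float64(-2.9))
```

```bash
python3 -c "
from h import *
p=plan([.5245,.158,.19],-4.9,1,n=5)
plan([.5245,.158,.10],-4.9,1,n=5,start=p)"
```

```text
0 -0.66 0.13 0 0 0 1; 0 -0.66 0.13 0 0 0 1; 0 -0.66 0.13 0 0 0 1; 0 -0.66 0.13 0 0 0 1; 0 -0.66 0.13 0 0 0 1
0 0 0.60 0 0 0 1; 0 0 0.60 0 0 0 1; 0 0 0.60 0 0 0 1; 0 0 0.60 0 0 0 1; 0 0 0.60 0 0 0 1
```

Call:
step_arm(moves="0 -0.66 0.13 0 0 0 1; 0 -0.66 0.13 0 0 0 1; 0 -0.66 0.13 0 0 0 1; 0 -0.66 0.13 0 0 0 1; 0 -0.66 0.13 0 0 0 1")

```text
t: 19.0
position: [0.5253, 0.1593, 0.1899]
eef_rot: [[0.996, -0.085, 0.0], [-0.085, -0.996, -0.0], [0.0, 0.0, -1.0]]
force: [0.3, -0.0, -5.4]
opening: 0.0453
```

Call:
step_arm(moves="0 0 0.6 0 0 0 1; 0 0 0.6 0 0 0 1; 0 0 0.6 0 0 0 1; 0 0 0.6 0 0 0 1; 0 0 0.6 0 0 0 1")

```text
t: 19.5
position: [0.5254, 0.1586, 0.0994]
eef_rot: [[0.996, -0.084, 0.0], [-0.084, -0.996, -0.0], [0.0, -0.0, -1.0]]
force: [0.5, -0.0, -4.7]
opening: 0.0457
```

Call:
step_arm(moves="0 0 0 0 0 0 1; 0 0 0 0 0 0 1; 0 0 0 0 0 0 1")

```text
t: 19.8
position: [0.5258, 0.1593, 0.1011]
eef_rot: [[0.996, -0.084, 0.001], [-0.084, -0.996, 0.001], [0.001, -0.001, -1.0]]
force: [-0.4, -0.6, -5.8]
opening: 0.0459
```

```bash
python3 look.py w11
python3 - <<'E'
from h import *
plan([.5245,.158,.085],-4.9,1,n=2)
im,d=bot.capture("scene"); cv2.imwrite("pics/s11.png",cv2.resize(im[150:270,200:360],None,fx=5,fy=5,interpolation=cv2.INTER_CUBIC))
E
```

```text
t 19.8 pos [0.5258 0.1593 0.1011] yaw -4.8 tilt [0.0014 0.0005] F [-0.41 -0.55 -5.82] M [ 0.04 -0.01  0.01] tau [ 2.000e-02 -6.829e+01 -3.690e+00 -2.016e+01  1.000e-02  4.000e-02
  0.000e+00] open 0.0459
-0.02 0.02 0.27 0 -0.01 0.01 1; -0.02 0.02 0.27 0 -0.01 0.01 1
```

View pics/w11.png

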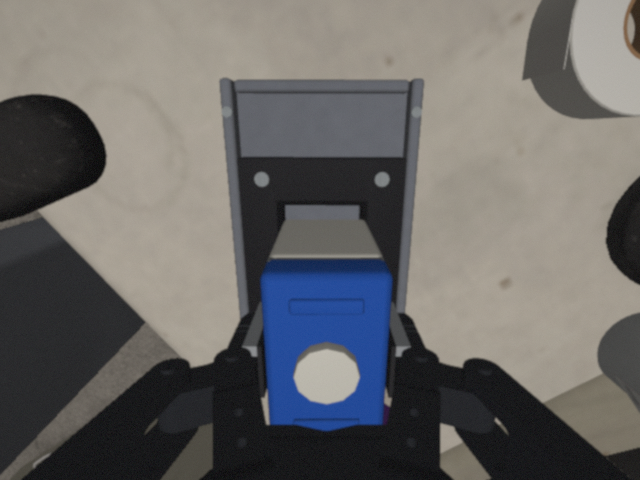

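View pics/s11.png

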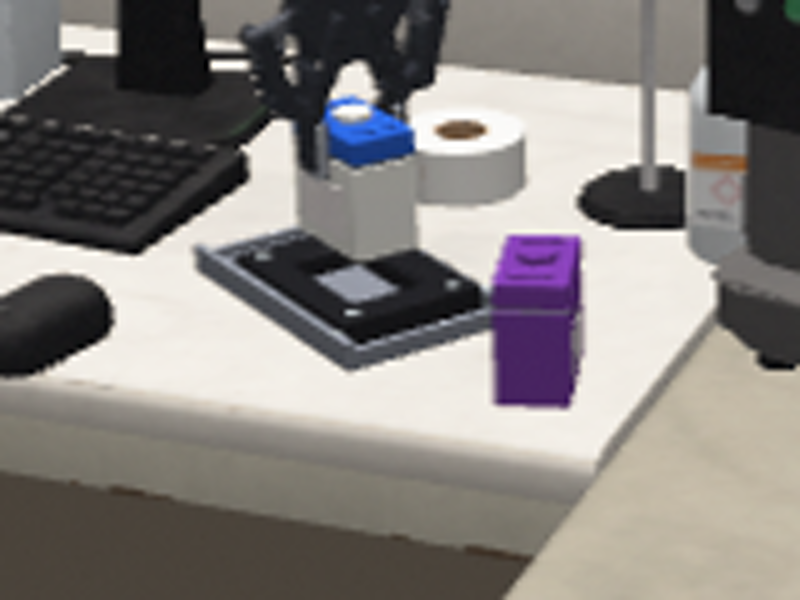

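Run:
```python
from h import *
z=np.load("w11.npz"); K,T,im=z["K"],z["T"],z["im"]
g=cv2.cvtColor(im,cv2.COLOR_BGR2GRAY).astype(float)
cv2.imwrite("pics/w11c.png",cv2.resize(im[150:300,220:430],None,fx=3.7,fy=3.7,interpolation=cv2.INTER_CUBIC))
print("r211",[(u,int(g[209:214,u].mean())) for u in list(range(272,290))+list(range(354,374))])
print("col",[(v,int(g[v,300:345].mean())) for v in range(194,226)])
print("r224",[(u,int(g[222:225,u].mean())) for u in list(range(276,294))+list(range(356,374))])
a=np.radians(-4.9);ex=np.array([np.cos(a),np.sin(a)]);ey=np.array([-np.sin(a),np.cos(a)])
o=np.array([.525,.158])
def loc(u,v,h):
    p=rays(K,T,[[u,v]],h)[0,:2]-o; return (p@ex*1000).round(1),(p@ey*1000).round(1)
s=bot.get_state();tl=[(s["position"][:2]-o)@ex*1000,(s["position"][:2]-o)@ey*1000];print("tcp loc",tl)
for n,u,v,h in [("mouth far",322,203,.024),("floor far",322,207,.008),("mouthL",277,212,.024),("mouthR",368,212,.024),("floorL",285.5,212,.008),("floorR",359.5,212,.008),("footL",287,220,.046),("footR",366,220,.046),("plug",326.5,373.5,.131)]: print(n,loc(u,v,h))
```

```text
r211 [(272, 37), (273, 39), (274, 37), (275, 36), (276, 32), (277, 26), (278, 25), (279, 22), (280, 23), (281, 24), (282, 22), (283, 23), (284, 43), (285, 76), (286, 97), (287, 102), (288, 101), (289, 101), (354, 104), (355, 103), (356, 102), (357, 100), (358, 88), (359, 64), (360, 35), (361, 19), (362, 22), (363, 25), (364, 26), (365, 24), (366, 28), (367, 31), (368, 35), (369, 38), (370, 37), (371, 36), (372, 36), (373, 38)]
col [(194, 37), (195, 37), (196, 37), (197, 37), (198, 37), (199, 36), (200, 32), (201, 27), (202, 25), (203, 25), (204, 44), (205, 76), (206, 96), (207, 101), (208, 102), (209, 102), (210, 102), (211, 102), (212, 103), (213, 102), (214, 103), (215, 102), (216, 102), (217, 103), (218, 102), (219, 101), (220, 100), (221, 99), (222, 99), (223, 99), (224, 99), (225, 99)]
r224 [(276, 33), (277, 29), (278, 26), (279, 23), (280, 24), (281, 28), (282, 45), (283, 69), (284, 87), (285, 96), (286, 99), (287, 100), (288, 99), (289, 100), (290, 101), (291, 99), (292, 99), (293, 99), (356, 99), (357, 100), (358, 99), (359, 100), (360, 100), (361, 100), (362, 98), (363, 96), (364, 91), (365, 78), (366, 58), (367, 42), (368, 35), (369, 37), (370, 37), (371, 35), (372, 36), (373, 36)]
tcp loc [np.float64(0.6264644131036058), np.float64(1.4652138721046941)]
mouth far (np.float64(-0.5), np.float64(41.5))
floor far (np.float64(-0.7), np.float64(35.7))
mouthL (np.float64(-28.2), np.float64(35.9))
mouthR (np.float64(27.8), np.float64(35.9))
floorL (np.float64(-24.9), np.float64(32.3))
floorR (np.float64(24.2), np.float64(32.3))
footL (np.float64(-19.7), np.float64(36.2))
footR (np.float64(24.1), np.float64(36.2))
plug (np.float64(2.0), np.float64(1.5))
```

View pics/w11c.png

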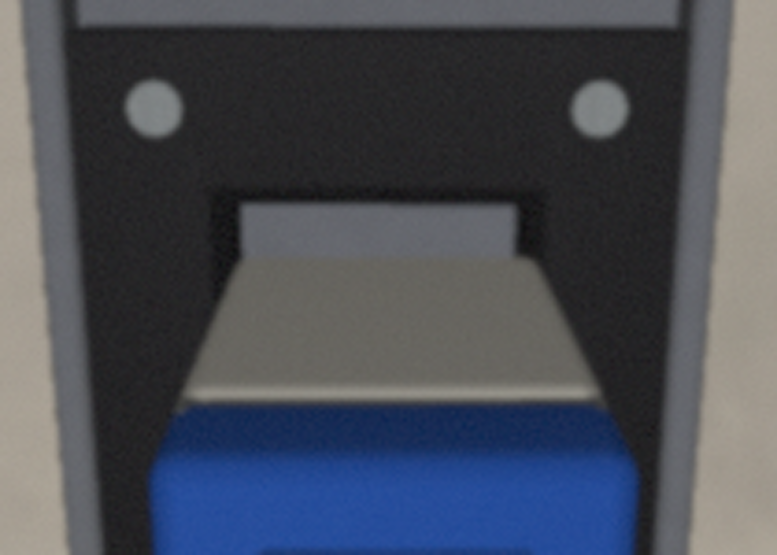

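Run:
```python
from h import *
z=np.load("w11.npz"); K,T,im=z["K"],z["T"],z["im"]
s=bot.get_state();t=z["T"];h0=.1011
a=np.radians(-4.9);ex=np.array([np.cos(a),np.sin(a)]);ey=np.array([-np.sin(a),np.cos(a)])
o=np.array([.525,.158])
Ti=np.linalg.inv(T)
def pr(lx,ly,h):
    w=np.r_[o+lx/1000*ex+ly/1000*ey,h,1]; p=(Ti@w)[:3]; return (K@(p/p[2]))[:2].round(1)
# predicted with cartridge at local (.6,1.5)
f=h0-.0547
for n,x,y,h in [("footL",-23,38,f),("footR",23,38,f),("lidtopL",-23,38,f+.08),("lidtopR",23,38,f+.08),("seam z60",0,38,f+.06),("plug",0,0,f+.085),("plugfar",0,9,f+.085)]: print(n,pr(x+.6,y+1.5,h))
for n,x,y,h in [("mouthFL",-28,43,.024),("mouthFR",28,43,.024),("wallFar",0,39.5,.0205),("plateFar",0,68,.024),("plateFL",-50,68,.024),("dock far end",0,98,.02)]: print(n,pr(x-.5,y,h))
g=cv2.cvtColor(im,cv2.COLOR_BGR2GRAY).astype(int)
print("b",[(v,int(im[v,310:340,0].mean()),int(im[v,310:340,2].mean())) for v in range(250,282,2)])
print("plate",[(v,int(g[v,300:345].mean())) for v in range(150,164)])
```

```text
footL [281.9 214.3]
footR [365.3 214.3]
lidtopL [252.8 268.4]
lidtopR [392.  268.3]
seam z60 [322.9 249. ]
plug [322.6 374.2]
plugfar [322.6 352.3]
mouthFL [276.  200.5]
mouthFR [367.9 200.5]
wallFar [322. 205.]
plateFar [321.8 158.2]
plateFL [236.6 158.2]
dock far end [321.7 103.5]
b [(250, 96, 103), (252, 97, 105), (254, 114, 124), (256, 133, 144), (258, 83, 83), (260, 78, 30), (262, 82, 21), (264, 84, 21), (266, 86, 21), (268, 87, 23), (270, 92, 24), (272, 108, 27), (274, 128, 31), (276, 140, 32), (278, 146, 35), (280, 151, 37)]
plate [(150, 102), (151, 101), (152, 101), (153, 101), (154, 101), (155, 99), (156, 86), (157, 61), (158, 36), (159, 35), (160, 38), (161, 39), (162, 39), (163, 39)]
```

Call:
step_arm(moves="-0.05 0.03 0.25 0 0 0 1; 0 0 0.25 0 0 0 1; 0 0 0.1 0 0 0 1; 0 0 0 0 0 0 1")

```text
t: 20.3
position: [0.5231, 0.1584, 0.0813]
eef_rot: [[0.997, -0.083, -0.001], [-0.083, -0.997, -0.0], [-0.001, 0.001, -1.0]]
force: [0.3, 0.5, -5.7]
opening: 0.0454
```

Call:
step_arm(moves="0 0 0.1 0 0 0 1; 0 0 0.07 0 0 0 1; 0 0 0 0 0 0 1")

```text
t: 20.6
position: [0.5235, 0.1586, 0.0768]
eef_rot: [[0.997, -0.083, -0.0], [-0.083, -0.997, 0.0], [-0.0, -0.0, -1.0]]
force: [-0.4, 0.4, -5.4]
opening: 0.0455
```

Call:
step_arm(moves="0 0 0.06 0 0 0 1; 0 0 0.06 0 0 0 1; 0 0 0.03 0 0 0 1")

```text
t: 20.9
position: [0.5236, 0.1586, 0.0724]
eef_rot: [[0.997, -0.083, 0.0], [-0.083, -0.997, 0.0], [0.0, -0.0, -1.0]]
force: [0.7, 1.0, -4.7]
opening: 0.0457
```

```bash
python3 -c "
from h import *
st()"
```

```text
t 20.9 pos [0.5236 0.1586 0.0724] yaw -4.78 tilt [0.0001 0.0002] F [ 0.68  1.01 -4.71] M [ 0.14 -0.03 -0.01] tau [  0.43 -70.22  -3.18 -18.31   0.12   0.21  -0.  ] open 0.0457
```

Call:
step_arm(moves="0 0 0.06 0 0 0 1; 0 0 0.06 0 0 0 1; 0 0 0 0 0 0 1")

```text
t: 21.2
position: [0.5235, 0.1586, 0.0687]
eef_rot: [[0.997, -0.083, -0.0], [-0.083, -0.997, 0.0], [-0.0, -0.0, -1.0]]
force: [0.3, 0.4, -6.9]
opening: 0.0455
```

Call:
step_arm(moves="0 0 0.06 0 0 0 1; 0 0 0.06 0 0 0 1; 0 0 0 0 0 0 1")

```text
t: 21.5
position: [0.5235, 0.1586, 0.0651]
eef_rot: [[0.997, -0.083, -0.0], [-0.083, -0.997, 0.0], [-0.0, -0.0, -1.0]]
force: [0.8, -0.3, -6.1]
opening: 0.0457
```

Almost home, with no resistance (about 0.063 expected at the floor).

Call:
step_arm(moves="0 0 0.04 0 0 0 1; 0 0 0 0 0 0 1")

```text
t: 21.7
position: [0.5236, 0.1586, 0.064]
eef_rot: [[0.997, -0.083, 0.0], [-0.083, -0.997, 0.0], [0.0, -0.0, -1.0]]
force: [1.1, 0.2, -6.4]
opening: 0.0456
```

Call:
step_arm(moves="0 0 0.03 0 0 0 1; 0 0 0 0 0 0 1")

```text
t: 21.9
position: [0.5236, 0.1586, 0.0635]
eef_rot: [[0.997, -0.083, 0.0], [-0.083, -0.997, 0.0], [0.0, -0.0, -1.0]]
force: [-0.0, 0.5, -0.2]
opening: 0.0458
```

Contact with the floor at z = 0.0635. One tiny press, then release.

Call:
step_arm(moves="0 0 0.02 0 0 0 1; 0 0 0 0 0 0 1")

```text
t: 22.1
position: [0.5236, 0.1587, 0.0634]
eef_rot: [[0.997, -0.083, 0.001], [-0.083, -0.997, 0.0], [0.001, -0.0, -1.0]]
force: [-3.7, 0.5, 8.2]
opening: 0.0456
```

Call:
step_arm(moves="0 0 0 0 0 0 0; 0 0 0 0 0 0 0; 0 0 0 0 0 0 0; 0 0 -0.2 0 0 0 0; 0 0 -0.6 0 0 0 0")

```text
t: 22.6
position: [0.5227, 0.1581, 0.0859]
eef_rot: [[0.997, -0.083, -0.003], [-0.083, -0.997, -0.001], [-0.003, 0.001, -1.0]]
force: [0.2, 0.2, -0.2]
opening: 0.0855
```

Call:
step_arm(moves="0 0 -0.9 0 0 0 0; 0 0 -0.9 0 0 0 0; 0 0 -0.9 0 0 0 0; 0 0 -0.9 0 0 0 0; 0 0 -0.5 0 0 0 0")

```text
t: 23.1
position: [0.5241, 0.1587, 0.2123]
eef_rot: [[0.997, -0.083, 0.003], [-0.083, -0.997, 0.001], [0.003, -0.001, -1.0]]
force: [-0.4, -0.4, -0.4]
opening: 0.0855
```

Call:
step_arm(moves="0 0.8 -0.5 0 0 0 0; 0 0.8 0 0 0 0 0; 0 0 0 0 0 0 0; 0 0 0 0 0 0 0")

```text
t: 23.5
position: [0.5195, 0.1103, 0.2249]
eef_rot: [[0.996, -0.085, 0.0], [-0.085, -0.996, 0.0], [0.0, -0.0, -1.0]]
force: [-1.0, 0.2, 0.4]
opening: 0.0855
```

```bash
python3 look.py w12
python3 - <<'E'
from h import *
z=np.load("w12.npz"); W=cloud(z["K"],z["T"],z["d"]); hsv=cv2.cvtColor(z["im"],cv2.COLOR_BGR2HSV)
m=(hsv[...,0]>100)&(hsv[...,0]<125)&(hsv[...,1]>180)
w=W[m]; 
print("lid z med",np.nanmedian(w[:,2]),np.nanpercentile(w[:,2],[5,25,75,95]))
A=np.c_[w[:,:2]-np.nanmean(w[:,:2],0),np.ones(len(w))]; ok=np.isfinite(w[:,2])&(abs(w[:,2]-np.nanmedian(w[:,2]))<.006); print("slope",np.linalg.lstsq(A[ok],w[ok,2],rcond=None)[0])
rect(z["K"],z["T"],m,.088,"blue")
im,d=bot.capture("scene"); cv2.imwrite("pics/s12.png",cv2.resize(im[150:330,180:450],None,fx=2.9,fy=2.9,interpolation=cv2.INTER_CUBIC))
im,d=bot.capture("top"); cv2.imwrite("pics/t12.png",im)
E
```

```text
t 23.5 pos [0.5195 0.1103 0.2249] yaw -4.85 tilt [0.0003 0.0001] F [-0.98  0.21  0.44] M [ 0.03  0.01 -0.02] tau [  1.49 -58.69  -2.39 -25.08   0.17   0.11   0.12] open 0.0855
lid z med 0.08740963833911619 [0.08608343 0.08685653 0.08799226 0.08893817]
slope [0.00331423 0.00072237 0.08744394]
blue c 523.8 156.7 size 73.7 45.0 short axis yaw -5.0
```

View pics/w12.png

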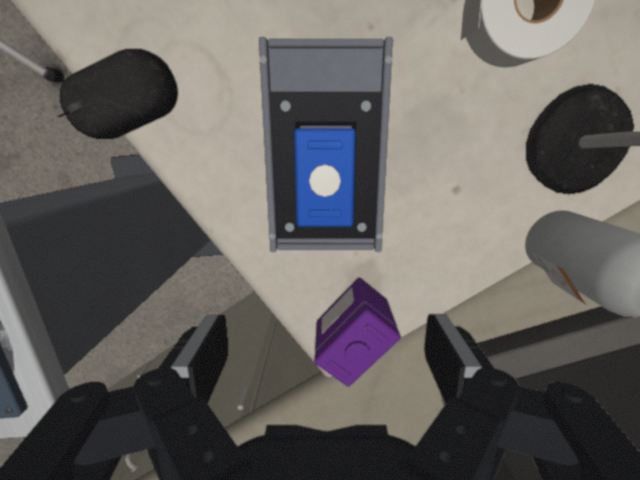

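View pics/s12.png

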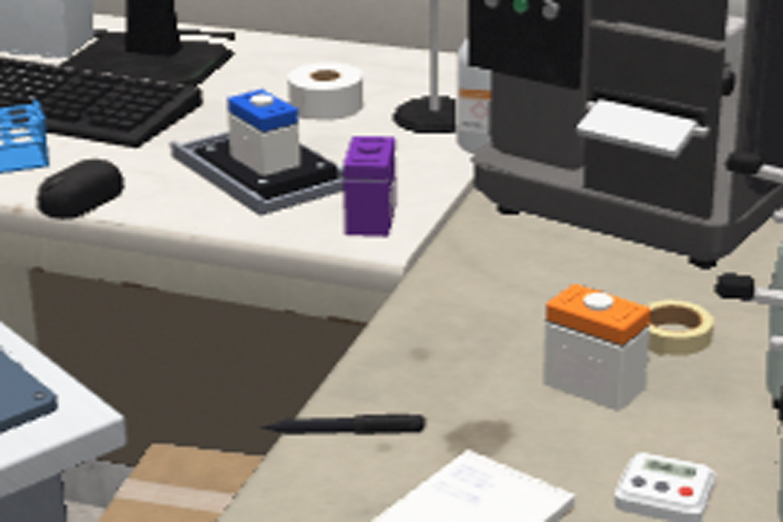

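View pics/t12.png

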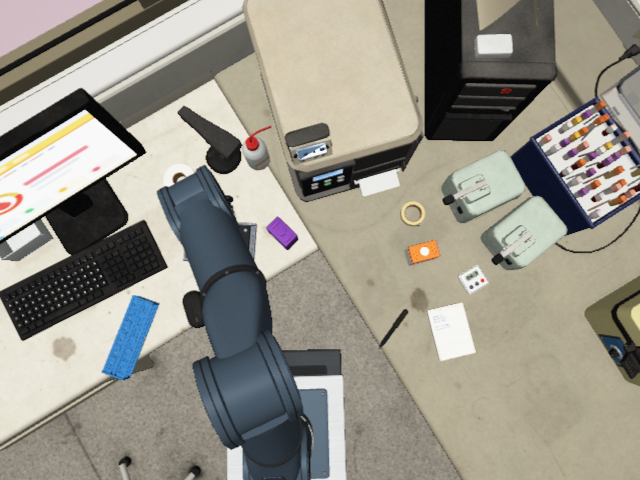

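The blue lid sits level at z = 0.0874 (seated: 0.088, standing on the plate: 0.104), at (325,180) in the pocket. Orange is upright at (424,252) in the top view, and the bystanders that show look undisturbed. Handing in.

```bash
python3 -c "
from h import *
st(); bot.finish_job()"
```

```text
t 23.65 pos [0.5195 0.1117 0.2246] yaw -4.7 tilt [-0.0001  0.0006] F [-0.67  0.52 -0.2 ] M [-0.06 -0.01 -0.02] tau [ 5.200e-01 -5.855e+01 -3.090e+00 -2.526e+01  3.000e-02  2.000e-02
 -0.000e+00] open 0.0855
the job is handed in; nothing more can be done
```

The blue-lidded cartridge is the heavier one, and it now sits fully home in the dock pocket. I lifted blue first (about 5.5 N on the arm) and set it down, then lifted orange (about 2.9 N) and set it back on the bench. I then seated blue; the highest force I read while doing so was about 8 N, and I handed in at 23.65 s.

**Last checks**
- **Blue:** its lid is level at z = 0.0874 m. Seated should be 0.088 m; standing on the plate would be 0.104 m.
- **Orange:** it stands upright on the bench.
- **Surroundings:** the purple look-alike and the other things look unmoved. In the last top view the arm hid the label roll and mouse in part, but the wrist and scene views show both.
- **Gripper:** it is open, clear of everything, and reads no load.

**Disagreement:** before seating, the camera's estimates of where blue sat in the gripper differed by 2–3 mm. I aimed between them, and the cartridge went in without measurable resistance.

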